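Bolt up the plaster mould clamp crosswise

ROBOT

A 6-joint arm with a two-finger parallel gripper is mounted at the origin on the work surface. World frame = base frame: x ahead of the robot, y to its left, z up, the work surface at z = 0. Lengths are in mm, angles in rad, forces in N, time in s.
With the tool pointing down it reaches from about 275 to 1000 mm from the base axis. Payload 8.4 kg.
Tool frame: the origin (TCP) lies at the very end of the fingers, on their centre line; the grasp point (between the pads) lies 19 mm behind it; z points along the fingers, y is the direction in which the jaws open and shut (so a half turn about z gives the same grasp; the last joint's range is limited). The gripper opens to 85 mm and grips with 20 to 120 N. Pads are 22 mm wide; open, the fingers measure 114 mm over their backs; the gripper's body (76 mm by 85 mm) begins 54 mm behind the grasp point. The pads swing forward as they close: fully open they stand 13 mm farther back than shut.
Start: joints at [-1.196, 0.353, 1.633, -0, 1.155, -0.002], TCP at [229.965, -581.157, 231.281] pointing down, gripper open.
Joint ranges: [-2.63, 2.63], [-0.92, 2.1], [0.06, 2.66], [-1.3, 4.44], [0, 2.69], [-3.02, 3.02]. Speed limits (rad/s): [2.22, 2.22, 2.79, 3.14, 3.14, 3.14].

INTERFACE

Orientations are given as [roll, pitch, yaw] about the fixed x, y, z axes, in that order (R = Rz(yaw) Ry(pitch) Rx(roll)).
In Python, from rig import r gives the robot as it stands.
- The arm moves only by the tool move_arm, never from a script. Its argument "increments" is a list of rows, each an object of numbers: "tx", "ty", "tz": the shift along the tool's x, y, z in cm; "rx", "ry", "rz": the turn, a rotation vector about the tool's x, y, z in degrees; "gripper": the gripper's target within -1 to 1 (fully open at 1, half-way at 0, shut at -1). A call has 1 to 12 rows; each row shifts and turns the commanded pose from where the row before left it, along the tool's axes as they then stand; what a row does not reach is not made up. A row lasts 1/10 s, in which the tool goes at most 50 mm and 8.59 degrees, less where a joint would pass 70% of its speed; a pose out of reach is approached as far as the arm can. A call is refused whole if a number of a shift passes 5 or a number of a turn 8.59, either way. A call with a gripper value outside its range is refused whole. The fingers move at their own pace and stop on an object; "squeeze" is the grip in N (left out, the last holds). Time passes only in rows, so rows that do not move let the fingers close. It gives the time, the measured TCP pose, the force and the opening at its end, in the units of the state.
- r.sense(): the state, without advancing time (a new reading comes with each control period).
- r.grab_frame(name): name is "scene" or "top"; returns (picture, depth): 480x640x3 uint8, red, green, blue; 480x640 float32, mm along the optical axis (not along the pixel's ray), 0 where there is no reading.
- r.camera_model(name): a dict with "fx", "fy", "cx", "cy" (pixels), "k1" (the pictures are not rectified: a ray, as slopes to the right and down, at radius r is drawn at 1 + k1 r^2 times it, then the intrinsics apply), "R" (3x3) and "t" (3): a world point X has camera coordinates R X + t. Camera axes: x right, y down, z forward; pixel columns grow to the right and rows downward; lengths in mm; the calibration is good to about 2 mm. A picture is of the moment at which its call begins. camera_model takes no time and is no camera call.
- r.sign_off(): hands the job in, once; it reports no verdict.
Trained networks look in the newest picture that a camera, given by its name, has taken for a name from the list of things; names that differ only in an ending like _2 or _b are one class to them, and where a whole thing is asked for, a point or a joint stands for the part that bears it (a point fixed in the world has none). Each returns a list of dicts, best first, with "confidence" (0 to 1); they miss things now and then, are a little off and sometimes report something else, mostly with a low value. They report only what shows in the picture. A call takes as long as a camera call. They do not tell look-alikes from the thing itself.
- r.cut_out(query, camera): "mask" (480x640 bool, what is visible of it) and "bbox" ([left, top, right, bottom] in pixels, round what is visible of it).
- r.place_of(query, camera): "location" ([row, column] in pixels: a listed point, or the origin of a listed thing).
The state is a dict: "clock": time; "qpos": joint angles; "qvel": joint speeds; "joint_efforts": joint torques, N m; "eef_pos": TCP position; "tcp_rot": TCP orientation; "contact_force": force on the tool from outside, world axes, zero at the start; "wrist_torque": the same for the moment, N m; "opening": opening from 0.0 (shut) to 1.0 (fully open).
Only numpy, scipy, OpenCV 4.12 (cv2) and the standard library are available. Lean on these libraries where they do the work, as an engineer would, in place of code of your own. Each camera call takes 0.05 s, during which the arm holds its last target. There are 200 camera calls.

TASK

Two opposite screws of the plaster mould clamp have already been run about half way down and the other two are slack: take the T-handled key from the tray, turn the two slack ones clockwise to about half way too, and only then go round once more and bring all four fully home against their stops, crosswise, each screw's opposite before its neighbours. Be gentle: feel for the stop and neither press nor wrench hard, for the plaster cracks; turn the screws with the key only and leave the other things alone. Then stand the key upright in its tray again and let go.

Things in the scene. Friction and masses are not known exactly. Their poses are not given: they have to be found in the camera images.
- head_a (a point): Centre of the top of screw a: a 20 mm square steel head, flats facing this frame's x and y (z up); the frame turns with the screw. The head stands 16 mm above a round dark flange (33 mm across): 9 mm full square, then a 7 mm high cone from 20 to 12 mm across. The flange is 4 mm thick and lies on the green frame, 20 mm below this point.
- pointer_a (a point): Red pointer of screw a (clamp's +x +y corner, opposite screw c), 22 mm from its axis along the head's +x. Tightening is clockwise from above. Half way: pointer at the yellow dot, i.e. along the clamp's +x. Starts 0.3 rad before to 0.35 rad past half way. The hard stop comes 0.6 to 1.0 rad past half way (white dots), differing by screw: feel for it. 0.1 N m turns the screw; it stays put and does not sink.
- tight_a (a joint): Turn of the tension washer under screw a, rad: 0 until the screw is on its stop, then it creeps with the screw, from 0.2 N m on, 0.15 N m more per 0.1 rad, and keeps its reading. Tight at 0.02 or more; over 0.15 the plaster cracks.
- head_b (a point): Centre of the top of screw b: a 20 mm square steel head, flats facing this frame's x and y (z up); the frame turns with the screw. The head stands 16 mm above a round dark flange (33 mm across): 9 mm full square, then a 7 mm high cone from 20 to 12 mm across. The flange is 4 mm thick and lies on the green frame, 20 mm below this point.
- pointer_b (a point): Red pointer of screw b (clamp's -x +y corner, opposite screw d), 22 mm from its axis along the head's +x. Tightening is clockwise from above. Half way: pointer at the yellow dot, i.e. along the clamp's +x. Starts slack, 0.4 to 1.0 rad short of half way. The hard stop comes 0.6 to 1.0 rad past half way (white dots), differing by screw: feel for it. 0.1 N m turns the screw; it stays put and does not sink.
- tight_b (a joint): Turn of the tension washer under screw b, rad: 0 until the screw is on its stop, then it creeps with the screw, from 0.2 N m on, 0.15 N m more per 0.1 rad, and keeps its reading. Tight at 0.02 or more; over 0.15 the plaster cracks.
- head_c (a point): Centre of the top of screw c: a 20 mm square steel head, flats facing this frame's x and y (z up); the frame turns with the screw. The head stands 16 mm above a round dark flange (33 mm across): 9 mm full square, then a 7 mm high cone from 20 to 12 mm across. The flange is 4 mm thick and lies on the green frame, 20 mm below this point.
- pointer_c (a point): Red pointer of screw c (clamp's -x -y corner, opposite screw a), 22 mm from its axis along the head's +x. Tightening is clockwise from above. Half way: pointer at the yellow dot, i.e. along the clamp's +x. Starts 0.3 rad before to 0.35 rad past half way. The hard stop comes 0.6 to 1.0 rad past half way (white dots), differing by screw: feel for it. 0.1 N m turns the screw; it stays put and does not sink.
- tight_c (a joint): Turn of the tension washer under screw c, rad: 0 until the screw is on its stop, then it creeps with the screw, from 0.2 N m on, 0.15 N m more per 0.1 rad, and keeps its reading. Tight at 0.02 or more; over 0.15 the plaster cracks.
- head_d (a point): Centre of the top of screw d: a 20 mm square steel head, flats facing this frame's x and y (z up); the frame turns with the screw. The head stands 16 mm above a round dark flange (33 mm across): 9 mm full square, then a 7 mm high cone from 20 to 12 mm across. The flange is 4 mm thick and lies on the green frame, 20 mm below this point.
- pointer_d (a point): Red pointer of screw d (clamp's +x -y corner, opposite screw b), 22 mm from its axis along the head's +x. Tightening is clockwise from above. Half way: pointer at the yellow dot, i.e. along the clamp's +x. Starts slack, 0.4 to 1.0 rad short of half way. The hard stop comes 0.6 to 1.0 rad past half way (white dots), differing by screw: feel for it. 0.1 N m turns the screw; it stays put and does not sink.
- tight_d (a joint): Turn of the tension washer under screw d, rad: 0 until the screw is on its stop, then it creeps with the screw, from 0.2 N m on, 0.15 N m more per 0.1 rad, and keeps its reading. Tight at 0.02 or more; over 0.15 the plaster cracks.
- clamp: Fixed clamp: 160 mm square board, a pair of cream plaster mould halves on it and a green 150 mm square pressure frame on top, 62 mm high in all. Origin under its centre, z up, sides along x and y. The four screws stand 42 mm from its centre in x and in y; neighbours are 84 mm apart.
- key: T-handled box key, loose, 0.25 kg, 90 mm tall, upright in the tray. Origin: centre of its lower end, z up. Below, a dark 31 mm square block 24 mm tall with a square socket 23 mm wide (flats along the key's x, y), 18 mm deep; then a 13 mm round shank; on top a red bar, 90 mm along key x, 14 wide, 19 high. Fully on a head it rests on the screw's flange, with 0.16 rad of turning play each way.
- key_bar (a point): Centre of the key's red bar, on the key's axis 80.5 mm above its lower end; axes as the key's.
- tray: Fixed blue tray, 120 mm square, walls 16 mm high and 4 mm thick, floor 4 mm thick; origin under its centre, sides along x and y. The key's place.
- mould_half: Bystander: open cream plaster mould half, 120 x 85 x 35 mm, loose; origin under its centre.
- figurine: Bystander: grey warrior figurine, 112 mm tall, 48 mm across, loose; origin under its centre.
- bowl: Bystander: white bowl, 90 mm across, 40 mm high, loose; origin under its centre.
- brush: Bystander: brush lying on the table, loose.
Things that resemble listed ones, but are neither listed nor needed, are in the scene too. There is more than one size of the key; the job needs the middle-sized. Of the things that look like the tray, take the one that is farthest from the robot's base at the start.

How it is judged:
By the outcome, as a careful person would: the job done as asked, in the order asked, and still so for the second after the job is handed in, with the robot touching nothing.
It also fails if it takes over 72 s, if anything falls off the work surface, if the arm or the gripper's body presses on something with over 40 N, if the wrist force passes 120 N, or if a joint passes its speed limit or range.

## Working session

There is one attempt and no reset: what is moved stays moved. The work goes in short steps, Python scripts to look and compute and a tool call to move; the robot and the scene stay as the last step left them, time stands still between calls to the robot, and variables do not carry over. Pictures are saved under pics/ and viewed, about 8 in all and at most 12, crops included, and the job is handed in when it is done.

Besides the shell and the picture viewer there is one more tool, called after "Request:" as name(argument=value, ...) on one line, values as JSON. move_arm: Moves the arm, as the interface text tells. Its arguments: {"type":"object","properties":{"increments":{"type":"array","items":{"type":"object","properties":{"tx":{"type":"number"},"ty":{"type":"number"},"tz":{"type":"number"},"rx":{"type":"number"},"ry":{"type":"number"},"rz":{"type":"number"},"gripper":{"type":"number"}}}},"squeeze":{"type":"number"}},"required":["increments"]}

```bash
mkdir -p pics; ls
python3 - <<'E'
from rig import r
import cv2, numpy as np
for n in ("scene","top"):
    p,d=r.grab_frame(n); cv2.imwrite(f"pics/{n}0.png",p[:,:,::-1]); np.savez(f"{n}0.npz",p=p,d=d)
    print(n,{k:np.round(v,3).tolist() for k,v in r.camera_model(n).items()})
    for q in ("key","tray","clamp"):
        print(q,[(np.round(x["location"]).tolist(),round(x["confidence"],2)) for x in r.place_of(q,n)])
print(r.sense())
E
```

```text
pics
scene {'fx': 485.955, 'fy': 485.955, 'cx': 329.995, 'cy': 242.639, 'k1': -0.078, 'R': [[-0.233, 0.972, 0.005], [0.774, 0.189, -0.604], [-0.588, -0.137, -0.797]], 't': [53.552, -399.084, 1469.789]}
key [([279.0, 421.0], 0.81), ([346.0, 462.0], 0.77), ([278.0, 482.0], 0.76)]
tray [([216.0, 463.0], 0.96), ([274.0, 427.0], 0.63)]
clamp [([249.0, 321.0], 0.86), ([254.0, 318.0], 0.29)]
top {'fx': 464.856, 'fy': 464.856, 'cx': 308.498, 'cy': 236.437, 'k1': -0.019, 'R': [[0.051, -0.999, -0.002], [-0.977, -0.05, -0.207], [0.207, 0.013, -0.978]], 't': [38.874, 543.14, 807.068]}
key [([159.0, 153.0], 0.84), ([250.0, 122.0], 0.79), ([233.0, 197.0], 0.73)]
tray [([239.0, 187.0], 0.88), ([340.0, 142.0], 0.6)]
clamp [([248.0, 319.0], 0.63)]
{'clock': 0.4, 'qpos': array([-1.19641059e+00,  3.53109750e-01,  1.63352211e+00, -1.23730316e-05,
        1.15520377e+00, -2.39456678e-03]), 'qvel': array([ 0.00080587, -0.0015111 , -0.00128727, -0.0020676 ,  0.00064075,
       -0.00097515]), 'joint_efforts': array([ 1.08419143e-03, -6.04549956e+01, -3.42006612e+01,  4.41644306e-05,
        3.80822908e-03, -1.19121259e-05]), 'eef_pos': array([ 229.92612142, -581.08577077,  231.16004926]), 'tcp_rot': array([-3.14134965e+00,  1.07367248e-05,  3.76785299e-01]), 'contact_force': array([0.22764692, 0.60873107, 0.89531829]), 'wrist_torque': array([-0.03160378, -0.01999533, -0.00035749]), 'opening': 1.0021576994534063}
```

View pics/top0.png

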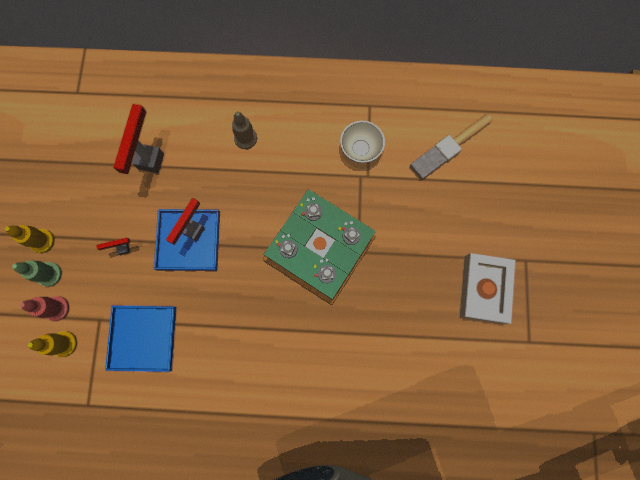

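View pics/scene0.png

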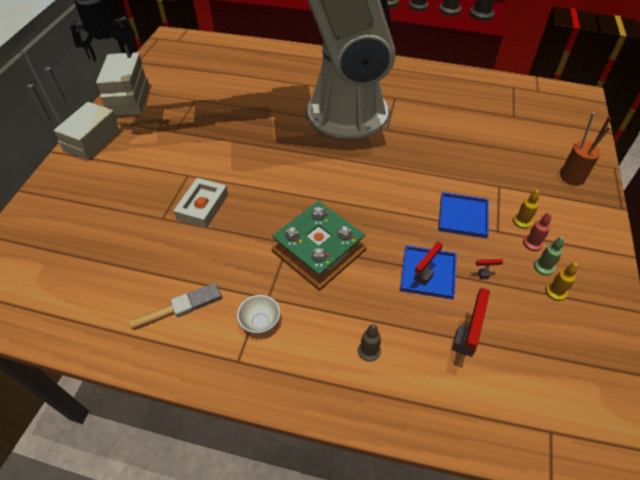

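```bash
cat > h.py <<'E'
import numpy as np, cv2
from rig import r
def ray(cam,rc):
    m=r.camera_model(cam); R=np.array(m["R"]);t=np.array(m["t"])
    xd=(rc[1]-m["cx"])/m["fx"]; yd=(rc[0]-m["cy"])/m["fy"]
    x,y=xd,yd
    for _ in range(8):
        s=1+m["k1"]*(x*x+y*y); x,y=xd/s,yd/s
    return -R.T@t, R.T@np.array([x,y,1.])
def onz(cam,rc,z):
    c,v=ray(cam,rc); return c+v*(z-c[2])/v[2]
def cloud(cam,d):
    m=r.camera_model(cam); R=np.array(m["R"]);t=np.array(m["t"])
    K=np.array([[m["fx"],0,m["cx"]],[0,m["fy"],m["cy"]],[0,0,1]])
    v,u=np.mgrid[:480,:640]
    p=cv2.undistortPoints(np.stack([u,v],-1).reshape(-1,1,2).astype(float),K,np.array([m["k1"],0,0,0,0.]))[:,0]
    X=np.c_[p,np.ones(len(p))]*d.reshape(-1,1)
    return ((X-t)@R).reshape(480,640,3)
def proj(cam,X):
    m=r.camera_model(cam); x=np.array(m["R"])@X+np.array(m["t"]); a=x[:2]/x[2]
    a=a*(1+m["k1"]*(a@a)); return np.array([m["fy"]*a[1]+m["cy"],m["fx"]*a[0]+m["cx"]])
E
python3 - <<'E'
from h import *
for cam in("top","scene"):
    f=np.load(cam+"0.npz");p,d=f["p"],f["d"]; C=cloud(cam,d)
    hsv=cv2.cvtColor(p,cv2.COLOR_RGB2HSV); H,S,V=hsv[...,0],hsv[...,1],hsv[...,2]
    ms=dict(green=(H>55)&(H<90)&(S>80)&(V>40),blue=(H>100)&(H<130)&(S>150),red=((H<6)|(H>174))&(S>200)&(V>90))
    for n,m in ms.items():
        k,l,st,ce=cv2.connectedComponentsWithStats(m.astype(np.uint8))
        for i in range(1,k):
            if st[i,4]<60: continue
            q=C[l==i]; q=q[np.isfinite(q).all(1)&(d[l==i]>0)]
            if len(q)<20 or q[:,0].max()<250 : continue
            zt=np.percentile(q[:,2],90); s=q[(abs(q[:,2]-zt)<6)] 
            rect=cv2.minAreaRect(s[:,:2].astype(np.float32))
            # also image-contour on plane
            print(cam,n,np.round(ce[i]),st[i,4],"z",np.round(np.percentile(q[:,2],[5,50,95])),np.round(rect[0],1),np.round(rect[1],1),round(rect[2],1))
E
python3 - <<'E'
import cv2
a=cv2.imread('pics/top0.png')[180:310,255:385]; b=cv2.imread('pics/top0.png')[190:280,145:235]
s=cv2.imread('pics/scene0.png')
import numpy as np
out=np.hstack([cv2.resize(a,(400,400),interpolation=cv2.INTER_CUBIC),cv2.resize(b,(400,400),interpolation=cv2.INTER_CUBIC)])
cv2.imwrite('pics/crop1.png',out)
E
```

```text
top green [320. 244.] 4471 z [60. 62. 65.] [529.3  45.7] [148.7 149.3] 59.9
top blue [187. 245.] 2634 z [ 2.  5. 16.] [530.5 304.8] [115.7 117.7] 2.7
top blue [141. 338.] 4171 z [ 2.  4. 16.] [339.8 372.8] [118.4 120.2] 2.4
top red [128. 137.] 667 z [126. 128. 130.] [693. 399.] [ 19.5 124.5] 81.6
top red [182. 220.] 316 z [92. 94. 96.] [551.3 294.4] [13.1 87.8] 64.7
top red [112. 243.] 136 z [58. 60. 62.] [509.  430.1] [ 8.7 57.1] 15.7
scene green [318. 237.] 2279 z [59. 62. 65.] [529.9  44.1] [150.9 149.1] 59.6
scene blue [464. 215.] 1766 z [ 2.  5. 16.] [339.6 370.1] [123.5 117.2] 1.9
scene blue [429. 273.] 1837 z [ 1.  5. 16.] [533.6 303.5] [121.1 117.6] 2.2
scene red [429. 256.] 205 z [91. 94. 97.] [552.2 293.5] [12.7 90.4] 64.6
scene red [490. 261.] 98 z [56. 59. 62.] [508.7 429.5] [11.8 57.7] 17.4
scene red [478. 317.] 588 z [125. 128. 130.] [694.2 397.8] [ 18.9 127. ] 81.8
```

View pics/crop1.png

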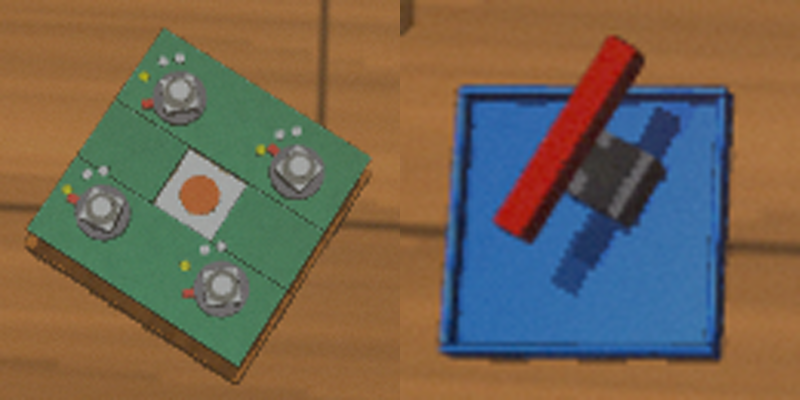

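The middle-sized key (top view pixel 190,228) stands in the far tray (187,239); the other candidates are a large key (130,140), a small key (115,245) and the nearer empty tray (141,338). The key's size confirms it: an 88–90 mm bar at z=94. Yellow dots put the clamp's +x at about 60°, which makes screw a the left one in the image, b the lower, c the right and d the upper. Next I'll measure the heads and pointers.

```bash
cat >> h.py <<'E'
def heads(cen,yaw):
    c,s=np.cos(yaw),np.sin(yaw)
    return {k:np.array([cen[0]+42*(c*a-s*b),cen[1]+42*(s*a+c*b)]) for k,(a,b) in dict(a=(1,1),b=(-1,1),c=(-1,-1),d=(1,-1)).items()}
def tri(a,b):
    (c1,v1),(c2,v2)=a,b; v1=v1/np.linalg.norm(v1);v2=v2/np.linalg.norm(v2)
    A=sum(np.eye(3)-np.outer(v,v) for v in(v1,v2)); B=sum((np.eye(3)-np.outer(v,v))@c for c,v in((c1,v1),(c2,v2)))
    X=np.linalg.solve(A,B); return X,np.linalg.norm(np.cross(X-c1,v1))
E
python3 - <<'E'
from h import *
for cam in("top","scene"): r.grab_frame(cam)
yaw=np.radians(59.8); hp=heads((529.6,45.0),yaw)
P={}
for cam in("top","scene"):
    f=np.load(cam+"0.npz");p=f["p"]; hsv=cv2.cvtColor(p,cv2.COLOR_RGB2HSV).astype(int); H,S,V=hsv[...,0],hsv[...,1],hsv[...,2]
    for q,z in(("head_a",82),("pointer_a",66)):
        for x in r.place_of(q,cam):
            X=onz(cam,x["location"],z); k=min(hp,key=lambda k:np.linalg.norm(hp[k]-X[:2]))
            P.setdefault((q[:-2],k),{}).setdefault(cam,x["location"])
            print(cam,q[:-2],k,np.round(x["location"],1),np.round(x["confidence"],2),np.round(X[:2],1),np.round(X[:2]-hp[k],1))
    for k in hp:
        for n,m,z in(("red",((H<8)|(H>172))&(S>120),66),("yel",(H>20)&(H<35)&(S>120)&(V>110),62),("hd",(S<40)&(V>165),82)):
            yy,xx=np.nonzero(m); W=np.array([onz(cam,(y,x),z)[:2] for y,x in zip(yy,xx) if abs(y-245)<60 and abs(x-320)<60])
            e=W-hp[k]; e=e[np.linalg.norm(e,axis=1)<(33 if n!="hd" else 8)]
            if len(e): 
                mm=e.mean(0); print(cam,k,n,len(e),np.round(mm,1),"r",round(np.hypot(*mm),1),"rel angle",round((np.arctan2(mm[1],mm[0])-yaw+3.14)%6.28-3.14,3))
for k,v in P.items():
    if len(v)==2: X,e=tri(ray("top",v["top"]),ray("scene",v["scene"])); print(k,np.round(X,1),round(e,1), np.round(X[:2]-hp[k[1]],1))
E
```

```text
top head c [232.3 353.1] 0.76 [546.9 -13.8] [ 2.1 -1.4]
top head d [135.7 243.7] 0.58 [723.7 198.8] [136.6 138.7]
top head d [212.3 313.7] 0.54 [580.6  59.1] [-6.5 -1.1]
top head a [247.9 288.5] 0.52 [512.3 101. ] [-2.1 -1.4]
top head b [273.8 328.8] 0.48 [469.3  26.8] [-2.8 -3. ]
top pointer b [274.8 314.3] 0.72 [468.3  52.4] [-3.9 22.5]
top pointer c [229. 342.] 0.7 [555.7   5.5] [10.9 17.9]
top pointer b [275.6 329.8] 0.64 [468.3  24.3] [-3.9 -5.5]
top pointer d [213.4 299.9] 0.52 [581.4  84.7] [-5.6 24.5]
top a red 8 [ 7.1 18.7] r 20.0 rel angle 0.162
top a yel 7 [13.3 23. ] r 26.6 rel angle 0.001
top a hd 5 [-0.8 -1.1] r 1.4 rel angle 3.035
top b red 7 [-3.6 19.7] r 20.0 rel angle 0.707
top b yel 7 [12.8 22.5] r 25.9 rel angle 0.012
top b hd 2 [-1.6  1.1] r 2.0 rel angle 1.492
top c red 8 [12.9 15.2] r 20.0 rel angle -0.179
top c yel 7 [13.5 22.7] r 26.4 rel angle -0.008
top d red 9 [-5.2 19.6] r 20.3 rel angle 0.787
top d yel 5 [13.  23.2] r 26.6 rel angle 0.016
scene head a [227.  344.7] 0.64 [509.4 100.6] [-5.  -1.8]
scene head b [207.7 317.1] 0.62 [468.4  26.1] [-3.7 -3.8]
s
[... 541 characters left out ...]
e 0.78
scene b yel 1 [11.2 21.1] r 23.9 rel angle 0.039
scene b hd 8 [-0.7 -1.1] r 1.3 rel angle 3.13
scene c red 6 [11.9 12.8] r 17.5 rel angle -0.222
scene c yel 4 [11.  19.7] r 22.6 rel angle 0.02
scene c hd 10 [-1.6 -0.7] r 1.8 rel angle 2.527
scene d red 6 [-5.5 17.1] r 17.9 rel angle 0.836
scene d yel 2 [11.5 20.1] r 23.2 rel angle 0.006
scene d hd 10 [-1.4 -1.5] r 2.1 rel angle 2.923
('head', 'c') [547.1 -10.2  77.3] 4.1 [2.3 2.2]
('head', 'a') [511.8 100.9  84.9] 0.1 [-2.7 -1.5]
('head', 'b') [469.3  26.6  83. ] 0.3 [-2.9 -3.2]
('pointer', 'b') [468.9  52.5  60.9] 0.2 [-3.3 22.7]
('pointer', 'c') [556.6   4.8  62.6] 0.5 [11.8 17.2]
('pointer', 'd') [583.7  85.3  57.2] 0.4 [-3.4 25.2]
```

```bash
cat >> h.py <<'E'
def plan(p0,yaw0,p1,yaw1,n=None):
    """rows (cm, deg) straight from pose 0 to pose 1, tool down"""
    p0,p1=np.array(p0,float),np.array(p1,float); D=p1-p0; dy=yaw1-yaw0
    n=n or int(max(np.ceil(np.linalg.norm(D)/49),np.ceil(abs(np.degrees(dy))/8.5),1))
    y=yaw0; rem=p0.copy(); out=[]
    for i in range(n):
        d=p0+D*(i+1)/n-rem; c,s=np.cos(y),np.sin(y)
        row=np.round([ (c*d[0]+s*d[1])/10,(s*d[0]-c*d[1])/10,-d[2]/10,-np.degrees(dy)/n],2); out.append(row)
        a,b,e=row[:3]*10; rem=rem+np.array([c*a+s*b,s*a-c*b,-e]); y-=np.radians(row[3])
    for k in range(0,n,12): print("["+",".join('{"tx":%g,"ty":%g,"tz":%g,"rz":%g}'%tuple(w) for w in out[k:k+12])+"]")
    print("end",rem.round(1),round(y,4))
def state(pr=True):
    s=r.sense(); y=s["tcp_rot"][2]
    if pr: print("t",round(s["clock"],2),"p",s["eef_pos"].round(2),"rpy",s["tcp_rot"].round(4),"F",s["contact_force"].round(2),"M",s["wrist_torque"].round(3),"op",round(s["opening"],3),"q",s["qpos"].round(2))
    return s
E
python3 - <<'E'
from h import *
s=state(); plan(s["eef_pos"],s["tcp_rot"][2],(551.8,294,130),np.radians(154.7),20)
E
```

```text
t 0.7 p [ 229.99 -581.15  231.29] rpy [3.1416 0.     0.3768] F [-0.64  0.22 -0.12] M [ 0.039 -0.018 -0.047] op 0.999 q [-1.2   0.35  1.63 -0.    1.16 -0.  ]
[{"tx":3.11,"ty":-3.48,"tz":0.51,"rz":-6.66},{"tx":3.48,"ty":-3.09,"tz":0.5,"rz":-6.66},{"tx":3.83,"ty":-2.67,"tz":0.51,"rz":-6.66},{"tx":4.11,"ty":-2.2,"tz":0.51,"rz":-6.66},{"tx":4.33,"ty":-1.72,"tz":0.5,"rz":-6.66},{"tx":4.51,"ty":-1.2,"tz":0.51,"rz":-6.66},{"tx":4.61,"ty":-0.67,"tz":0.51,"rz":-6.66},{"tx":4.66,"ty":-0.13,"tz":0.5,"rz":-6.66},{"tx":4.64,"ty":0.41,"tz":0.51,"rz":-6.66},{"tx":4.57,"ty":0.95,"tz":0.5,"rz":-6.66},{"tx":4.42,"ty":1.47,"tz":0.51,"rz":-6.66},{"tx":4.23,"ty":1.97,"tz":0.51,"rz":-6.66}]
[{"tx":3.96,"ty":2.45,"tz":0.5,"rz":-6.66},{"tx":3.66,"ty":2.9,"tz":0.51,"rz":-6.66},{"tx":3.29,"ty":3.29,"tz":0.51,"rz":-6.66},{"tx":2.89,"ty":3.66,"tz":0.5,"rz":-6.66},{"tx":2.45,"ty":3.97,"tz":0.51,"rz":-6.66},{"tx":1.97,"ty":4.23,"tz":0.51,"rz":-6.66},{"tx":1.47,"ty":4.42,"tz":0.5,"rz":-6.66},{"tx":0.94,"ty":4.57,"tz":0.51,"rz":-6.66}]
end [551.8 294.  130. ] 2.7016
```

Request:
move_arm(increments=[{"tx": 3.1,"ty": -3.5,"tz": 0.5,"rz": -6.66},{"tx": 3.5,"ty": -3.1,"tz": 0.5,"rz": -6.66},{"tx": 3.8,"ty": -2.7,"tz": 0.5,"rz": -6.66},{"tx": 4.1,"ty": -2.2,"tz": 0.5,"rz": -6.66},{"tx": 4.3,"ty": -1.7,"tz": 0.5,"rz": -6.66},{"tx": 4.5,"ty": -1.2,"tz": 0.5,"rz": -6.66},{"tx": 4.6,"ty": -0.7,"tz": 0.5,"rz": -6.66},{"tx": 4.7,"ty": -0.1,"tz": 0.5,"rz": -6.66},{"tx": 4.6,"ty": 0.4,"tz": 0.5,"rz": -6.66},{"tx": 4.6,"ty": 0.9,"tz": 0.5,"rz": -6.66},{"tx": 4.4,"ty": 1.5,"tz": 0.5,"rz": -6.66},{"tx": 4.2,"ty": 2.0,"tz": 0.5,"rz": -6.66}])

```text
invalid input
```

Request:
move_arm(increments=[{"tx": 4.0,"ty": 2.5,"tz": 0.5,"rz": -6.66},{"tx": 3.7,"ty": 2.9,"tz": 0.5,"rz": -6.66},{"tx": 3.3,"ty": 3.3,"tz": 0.5,"rz": -6.66},{"tx": 2.9,"ty": 3.7,"tz": 0.5,"rz": -6.66},{"tx": 2.5,"ty": 4.0,"tz": 0.5,"rz": -6.66},{"tx": 2.0,"ty": 4.2,"tz": 0.5,"rz": -6.66},{"tx": 1.5,"ty": 4.4,"tz": 0.5,"rz": -6.66},{"tx": 0.9,"ty": 4.6,"tz": 0.5,"rz": -6.66}])

```text
invalid input
```

Run:
```python
from h import *
s=state(); plan(s["eef_pos"],s["tcp_rot"][2],(551.8,294,66),np.radians(154.7),4)
```

```text
t 0.7 p [ 229.99 -581.15  231.29] rpy [3.1416 0.     0.3768] F [-0.64  0.22 -0.12] M [ 0.039 -0.018 -0.047] op 0.999 q [-1.2   0.35  1.63 -0.    1.16 -0.  ]
[{"tx":15.53,"ty":-17.38,"tz":4.13,"rz":-33.28},{"tx":22.53,"ty":-6.01,"tz":4.13,"rz":-33.28},{"tx":22.12,"ty":7.33,"tz":4.14,"rz":-33.28},{"tx":14.48,"ty":18.28,"tz":4.13,"rz":-33.28}]
end [551.8 294.   66. ] 2.7002
```

Request:
move_arm(increments=[{"tx": 3.1,"ty": -3.5,"tz": 0.5,"rx": 0,"ry": 0,"rz": -6.66,"gripper": 1}])

```text
clock: 0.8
eef_pos: [245.4, -540.9, 226.9]
tcp_rot: [3.137, 0.001, 0.491]
contact_force: [1.9, 0.3, 1.0]
opening: 0.995
```

Request:
move_arm(increments=[{"tx": 3.5,"ty": -3.1,"tz": 0.5,"rx": 0,"ry": 0,"rz": -6.66,"gripper": 1},{"tx": 3.8,"ty": -2.7,"tz": 0.5,"rx": 0,"ry": 0,"rz": -6.66,"gripper": 1},{"tx": 4.1,"ty": -2.2,"tz": 0.5,"rx": 0,"ry": 0,"rz": -6.66,"gripper": 1},{"tx": 4.3,"ty": -1.7,"tz": 0.5,"rx": 0,"ry": 0,"rz": -6.66,"gripper": 1},{"tx": 4.5,"ty": -1.2,"tz": 0.5,"rx": 0,"ry": 0,"rz": -6.66,"gripper": 1},{"tx": 4.6,"ty": -0.7,"tz": 0.5,"rx": 0,"ry": 0,"rz": -6.66,"gripper": 1},{"tx": 4.7,"ty": -0.1,"tz": 0.5,"rx": 0,"ry": 0,"rz": -6.66,"gripper": 1},{"tx": 4.6,"ty": 0.4,"tz": 0.5,"rx": 0,"ry": 0,"rz": -6.66,"gripper": 1},{"tx": 4.6,"ty": 0.9,"tz": 0.5,"rx": 0,"ry": 0,"rz": -6.66,"gripper": 1},{"tx": 4.4,"ty": 1.5,"tz": 0.5,"rx": 0,"ry": 0,"rz": -6.66,"gripper": 1},{"tx": 4.2,"ty": 2.0,"tz": 0.5,"rx": 0,"ry": 0,"rz": -6.66,"gripper": 1}])

```text
clock: 1.9
eef_pos: [423.0, -54.5, 171.5]
tcp_rot: [3.141, 0.0, 1.777]
contact_force: [0.4, -1.4, -1.1]
opening: 0.999
```

Request:
move_arm(increments=[{"tx": 4.0,"ty": 2.5,"tz": 0.5,"rx": 0,"ry": 0,"rz": -6.66,"gripper": 1},{"tx": 3.7,"ty": 2.9,"tz": 0.5,"rx": 0,"ry": 0,"rz": -6.66,"gripper": 1},{"tx": 3.3,"ty": 3.3,"tz": 0.5,"rx": 0,"ry": 0,"rz": -6.66,"gripper": 1},{"tx": 2.9,"ty": 3.7,"tz": 0.5,"rx": 0,"ry": 0,"rz": -6.66,"gripper": 1},{"tx": 2.5,"ty": 4.0,"tz": 0.5,"rx": 0,"ry": 0,"rz": -6.66,"gripper": 1},{"tx": 2.0,"ty": 4.2,"tz": 0.5,"rx": 0,"ry": 0,"rz": -6.66,"gripper": 1},{"tx": 1.5,"ty": 4.4,"tz": 0.5,"rx": 0,"ry": 0,"rz": -6.66,"gripper": 1},{"tx": 0.9,"ty": 4.6,"tz": 0.5,"rx": 0,"ry": 0,"rz": -6.66,"gripper": 1}])

```text
clock: 2.7
eef_pos: [551.9, 297.8, 131.1]
tcp_rot: [3.141, 0.0, 2.707]
contact_force: [0.2, -1.4, 0.1]
opening: 0.999
```

Run:
```python
from h import *
s=state(); plan(s["eef_pos"],s["tcp_rot"][2],(551.8,294,66),np.radians(154.7),4)
```

```text
t 2.7 p [551.92 297.77 131.13] rpy [3.1414e+00 2.0000e-04 2.7067e+00] F [ 0.17 -1.41  0.07] M [-0.066 -0.021 -0.022] op 0.999 q [ 0.49  0.46  1.71 -0.    0.97 -0.64]
[{"tx":-0.04,"ty":-0.09,"tz":1.63,"rz":0.1},{"tx":-0.03,"ty":-0.08,"tz":1.63,"rz":0.1},{"tx":-0.04,"ty":-0.09,"tz":1.62,"rz":0.1},{"tx":-0.04,"ty":-0.09,"tz":1.63,"rz":0.1}]
end [551.8 294.   66. ] 2.6997
```

Request:
move_arm(increments=[{"tx": -0.04,"ty": -0.09,"tz": 1.6,"rx": 0,"ry": 0,"rz": 0.1,"gripper": 1},{"tx": -0.04,"ty": -0.09,"tz": 1.6,"rx": 0,"ry": 0,"rz": 0.1,"gripper": 1},{"tx": -0.04,"ty": -0.09,"tz": 1.6,"rx": 0,"ry": 0,"rz": 0.1,"gripper": 1},{"tx": -0.04,"ty": -0.09,"tz": 1.6,"rx": 0,"ry": 0,"rz": 0.1,"gripper": 1},{"tx": 0,"ty": 0,"tz": 0,"rx": 0,"ry": 0,"rz": 0,"gripper": 1}])

```text
clock: 3.2
eef_pos: [549.7, 289.9, 64.6]
tcp_rot: [-3.138, -0.003, 2.693]
contact_force: [-0.4, -0.1, -0.2]
opening: 1.004
```

Run:
```python
from h import *
s=state(); p,d=r.grab_frame("scene"); C=cloud("scene",d); hsv=cv2.cvtColor(p,cv2.COLOR_RGB2HSV); H,S,V=hsv[...,0],hsv[...,1],hsv[...,2]
m=((H<6)|(H>174))&(S>200)&(V>60)&(np.linalg.norm(C[...,:2]-[552,294],axis=2)<60)
print(m.sum(),cv2.minAreaRect(C[m][:,:2].astype(np.float32)))
cv2.imwrite("pics/s1.png",cv2.resize(p[180:330,360:560,::-1],(800,600),interpolation=cv2.INTER_CUBIC))
```

```text
t 3.2 p [549.72 289.88  64.62] rpy [-3.1379e+00 -2.7000e-03  2.6932e+00] F [-0.4  -0.06 -0.23] M [0.004 0.03  0.06 ] op 1.004 q [ 0.48  0.54  1.76 -0.    0.85 -0.64]
162 ((562.5330810546875, 288.8484191894531), (13.551219940185547, 68.01776123046875), 62.560699462890625)
```

View pics/s1.png

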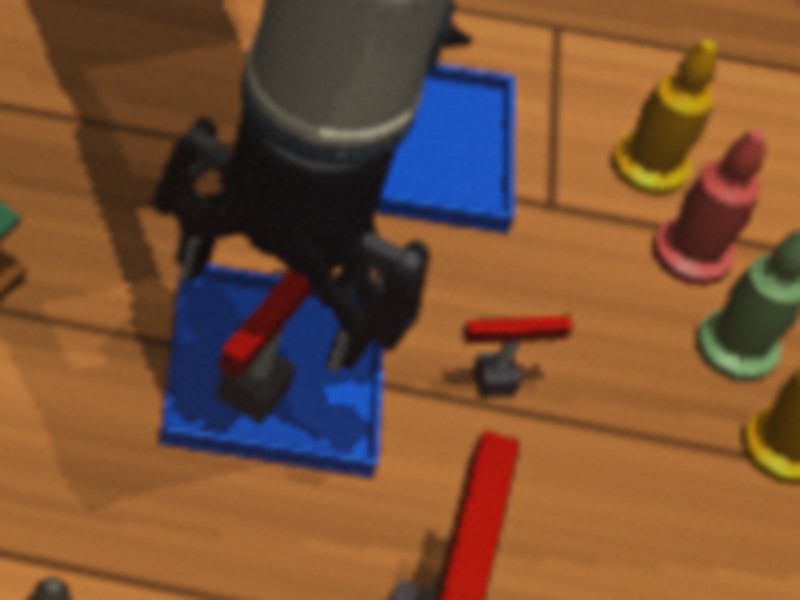

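Request:
move_arm(increments=[{"tx": 0,"ty": 0.46,"tz": -0.1,"rx": 0,"ry": 0,"rz": -0.4,"gripper": 1},{"tx": 0,"ty": 0,"tz": 0,"rx": 0,"ry": 0,"rz": 0,"gripper": -0.2},{"tx": 0,"ty": 0,"tz": 0,"rx": 0,"ry": 0,"rz": 0,"gripper": -0.5},{"tx": 0,"ty": 0,"tz": 0,"rx": 0,"ry": 0,"rz": 0,"gripper": -0.5},{"tx": 0,"ty": 0,"tz": 0,"rx": 0,"ry": 0,"rz": 0,"gripper": -0.5}], squeeze=50)

```text
clock: 3.75
eef_pos: [553.5, 296.0, 68.6]
tcp_rot: [3.141, 0.0, 2.702]
contact_force: [-0.6, -0.0, -0.2]
opening: 0.323
```

Request:
move_arm(increments=[{"tx": 0.05,"ty": -0.25,"tz": 0.3,"rx": 0,"ry": 0,"rz": 0,"gripper": -0.5},{"tx": 0,"ty": 0,"tz": 0,"rx": 0,"ry": 0,"rz": 0,"gripper": -0.6},{"tx": 0,"ty": 0,"tz": 0,"rx": 0,"ry": 0,"rz": 0,"gripper": -1},{"tx": 0,"ty": 0,"tz": 0,"rx": 0,"ry": 0,"rz": 0,"gripper": -1},{"tx": 0,"ty": 0,"tz": 0,"rx": 0,"ry": 0,"rz": 0,"gripper": -1},{"tx": 0,"ty": 0,"tz": 0,"rx": 0,"ry": 0,"rz": 0,"gripper": -1}], squeeze=60)

```text
clock: 4.35
eef_pos: [551.7, 293.8, 65.1]
tcp_rot: [-3.141, -0.0, 2.702]
contact_force: [-0.7, -0.2, -2.2]
opening: 0.153
```

Run:
```python
from h import *
s=state()
```

```text
t 4.35 p [551.75 293.75  65.05] rpy [-3.1412e+00 -3.0000e-04  2.7016e+00] F [-0.66 -0.15 -2.19] M [-0.019 -0.013  0.044] op 0.153 q [ 0.49  0.55  1.75  0.    0.84 -0.64]
```

Run:
```python
from h import *
h=heads((529.3,44.8),1.046); print({k:v.round(1) for k,v in h.items()})
b=h["b"]; plan((551.75,293.75,125.05),2.7016,(b[0],b[1],160),1.755,7)
```

```text
{'a': array([514. , 102.2]), 'b': array([471.9,  29.5]), 'c': array([544.6, -12.6]), 'd': array([586.7,  60.1])}
[{"tx":-0.58,"ty":-3.9,"tz":-0.5,"rz":7.75},{"tx":-1.09,"ty":-3.79,"tz":-0.5,"rz":7.75},{"tx":-1.6,"ty":-3.6,"tz":-0.5,"rz":7.75},{"tx":-2.07,"ty":-3.36,"tz":-0.5,"rz":7.75},{"tx":-2.5,"ty":-3.05,"tz":-0.5,"rz":7.75},{"tx":-2.89,"ty":-2.68,"tz":-0.5,"rz":7.75},{"tx":-3.23,"ty":-2.27,"tz":-0.49,"rz":7.75}]
end [471.9  29.5 160. ] 1.7548
```

Request:
move_arm(increments=[{"tx": 0,"ty": 0,"tz": -3,"rx": 0,"ry": 0,"rz": 0,"gripper": -1},{"tx": 0,"ty": 0,"tz": -3,"rx": 0,"ry": 0,"rz": 0,"gripper": -1},{"tx": -0.58,"ty": -3.9,"tz": -0.5,"rx": 0,"ry": 0,"rz": 7.75,"gripper": -1},{"tx": -1.09,"ty": -3.79,"tz": -0.5,"rx": 0,"ry": 0,"rz": 7.75,"gripper": -1},{"tx": -1.6,"ty": -3.6,"tz": -0.5,"rx": 0,"ry": 0,"rz": 7.75,"gripper": -1},{"tx": -2.07,"ty": -3.36,"tz": -0.5,"rx": 0,"ry": 0,"rz": 7.75,"gripper": -1},{"tx": -2.5,"ty": -3.05,"tz": -0.5,"rx": 0,"ry": 0,"rz": 7.75,"gripper": -1},{"tx": -2.89,"ty": -2.68,"tz": -0.5,"rx": 0,"ry": 0,"rz": 7.75,"gripper": -1},{"tx": -3.23,"ty": -2.27,"tz": -0.49,"rx": 0,"ry": 0,"rz": 7.75,"gripper": -1},{"tx": 0,"ty": 0,"tz": 0,"rx": 0,"ry": 0,"rz": 0,"gripper": -1},{"tx": 0,"ty": 0,"tz": 0,"rx": 0,"ry": 0,"rz": 0,"gripper": -1}])

```text
clock: 5.45
eef_pos: [472.1, 28.9, 160.5]
tcp_rot: [3.141, -0.0, 1.754]
contact_force: [0.4, 0.1, -2.4]
opening: 0.157
```

Run:
```python
from h import *
s=state(); y=s["tcp_rot"][2]
for cam in("scene","top"):
    p,d=r.grab_frame(cam); C=cloud(cam,d); hsv=cv2.cvtColor(p,cv2.COLOR_RGB2HSV); H,S,V=hsv[...,0],hsv[...,1],hsv[...,2]
    np.savez(cam+"1.npz",p=p,d=d)
    m=((H<6)|(H>174))&(S>180)&(V>50)&(np.linalg.norm(C[...,:2]-s["eef_pos"][:2],axis=2)<65)&(C[...,2]>150)
    q=C[m]
    if m.sum()>10:
        e=q[:,:2]-s["eef_pos"][:2]; c,sn=np.cos(y),np.sin(y); u=e@[c,sn]; v=e@[sn,-c]
        print(cam,m.sum(),"z",np.percentile(q[:,2],[5,50,95]).round(1),"tool x ext",u.min().round(1),u.max().round(1),"y",np.percentile(v,[2,50,98]).round(1), cv2.minAreaRect(q[:,:2].astype(np.float32)))
    print(cam,[(x["location"],x["confidence"]) for x in r.place_of("key",cam)][:2],proj(cam,s["eef_pos"]-[0,0,61]))
a=np.load("scene1.npz")["p"][170:290,260:420,::-1]; b=np.load("top1.npz")["p"][180:300,255:415,::-1]
cv2.imwrite("pics/s2.png",np.vstack([cv2.resize(a,(400,300),interpolation=2),cv2.resize(b,(400,300),interpolation=2)]))
```

```text
t 5.45 p [472.08  28.93 160.47] rpy [ 3.1408e+00 -1.0000e-04  1.7535e+00] F [ 0.4   0.09 -2.45] M [ 0.096 -0.    -0.023] op 0.157 q [ 0.06  0.21  2.02  0.    0.92 -0.12]
scene 204 z [175.4 187.  191. ] tool x ext -41.6 42.8 y [-3.2  5.   8.9] ((486.60028076171875, 32.06024169921875), (37.449058532714844, 84.46662902832031), 9.895442008972168)
scene [([208.6, 313.5], 0.86), ([310.3, 179.2], 0.7)] [204.0310556  317.79509115]
top 18 z [187.5 189.2 190.7] tool x ext 37.9 46.0 y [-3.1  0.4  5. ] ((465.5048828125, 70.5605697631836), (8.176863670349121, 8.292667388916016), 16.901348114013672)
top [([159.1, 151.8], 0.91), ([251.1, 124.8], 0.81)] [270.8753876  328.05823558]
```

View pics/s2.png

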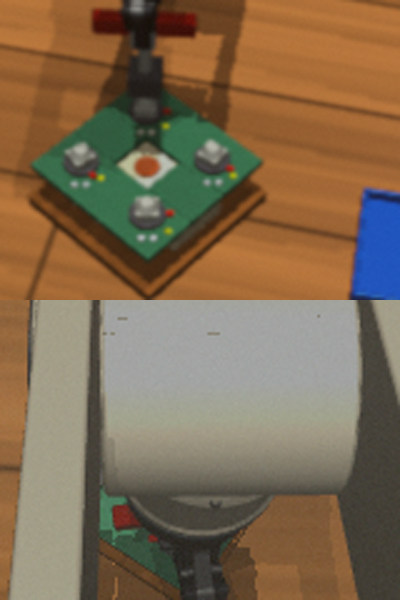

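Request:
move_arm(increments=[{"tx": 0.05,"ty": 0,"tz": 0.7,"rx": 0,"ry": 0,"rz": 0,"gripper": -1},{"tx": 0,"ty": 0,"tz": 0.7,"rx": 0,"ry": 0,"rz": 0,"gripper": -1},{"tx": 0,"ty": 0,"tz": 0.5,"rx": 0,"ry": 0,"rz": 0,"gripper": -1},{"tx": 0,"ty": 0,"tz": 0.4,"rx": 0,"ry": 0,"rz": 0,"gripper": -1},{"tx": 0,"ty": 0,"tz": 0.1,"rx": 0,"ry": 0,"rz": 0,"gripper": -1},{"tx": 0,"ty": 0,"tz": 0,"rx": 0,"ry": 0,"rz": 0,"gripper": -1}])

```text
clock: 6.25
eef_pos: [471.9, 30.1, 135.9]
tcp_rot: [-3.141, -0.0, 1.755]
contact_force: [0.3, -0.6, -2.6]
opening: 0.153
```

Run:
```python
from h import *
state()
```

```text
t 6.25 p [471.87  30.06 135.94] rpy [-3.1411e+00 -1.0000e-04  1.7547e+00] F [ 0.31 -0.63 -2.59] M [-0.05   0.012 -0.028] op 0.153 q [ 0.06  0.24  2.04  0.    0.86 -0.12]
```

Request:
move_arm(increments=[{"tx": 0,"ty": 0,"tz": 0.2,"rx": 0,"ry": 0,"rz": 0,"gripper": -1},{"tx": 0,"ty": 0,"tz": 0.2,"rx": 0,"ry": 0,"rz": 0,"gripper": -1},{"tx": 0,"ty": 0,"tz": 0.2,"rx": 0,"ry": 0,"rz": 0,"gripper": -1},{"tx": 0,"ty": 0,"tz": 0,"rx": 0,"ry": 0,"rz": 0,"gripper": -1}])

```text
clock: 6.65
eef_pos: [471.8, 30.0, 130.0]
tcp_rot: [-3.141, -0.0, 1.755]
contact_force: [0.3, -0.5, -1.4]
opening: 0.153
```

Run:
```python
from h import *
state()
```

```text
t 6.65 p [471.8   30.04 129.96] rpy [-3.1413 -0.      1.7547] F [ 0.27 -0.49 -1.39] M [0.045 0.007 0.021] op 0.153 q [ 0.06  0.25  2.04  0.    0.85 -0.12]
```

Request:
move_arm(increments=[{"tx": 0,"ty": 0,"tz": 0.1,"rx": 0,"ry": 0,"rz": 2,"gripper": -1},{"tx": 0,"ty": 0,"tz": 0,"rx": 0,"ry": 0,"rz": 4,"gripper": -1},{"tx": 0,"ty": 0,"tz": 0,"rx": 0,"ry": 0,"rz": 4,"gripper": -1},{"tx": 0,"ty": 0,"tz": 0,"rx": 0,"ry": 0,"rz": 4,"gripper": -1},{"tx": 0,"ty": 0,"tz": 0,"rx": 0,"ry": 0,"rz": 4,"gripper": -1},{"tx": 0,"ty": 0,"tz": 0,"rx": 0,"ry": 0,"rz": 4,"gripper": -1}])

```text
clock: 7.25
eef_pos: [471.6, 29.5, 129.1]
tcp_rot: [-3.141, 0.001, 1.369]
contact_force: [-1.1, -4.8, -2.6]
opening: 0.152
```

Run:
```python
from h import *
state()
```

```text
t 7.25 p [471.63  29.47 129.14] rpy [-3.1412e+00  1.3000e-03  1.3686e+00] F [-1.11 -4.76 -2.55] M [-0.961  0.125  0.083] op 0.152 q [ 0.06  0.25  2.04 -0.    0.84  0.26]
```

Request:
move_arm(increments=[{"tx": -0.06,"ty": 0.01,"tz": 0,"rx": 0,"ry": 0,"rz": 3.7,"gripper": -1},{"tx": 0,"ty": 0,"tz": 0,"rx": 0,"ry": 0,"rz": 4,"gripper": -1},{"tx": 0,"ty": 0,"tz": 0,"rx": 0,"ry": 0,"rz": 4,"gripper": -1},{"tx": 0,"ty": 0,"tz": 0,"rx": 0,"ry": 0,"rz": 4,"gripper": -1},{"tx": 0,"ty": 0,"tz": 0,"rx": 0,"ry": 0,"rz": 4,"gripper": -1},{"tx": 0,"ty": 0,"tz": 0,"rx": 0,"ry": 0,"rz": 4,"gripper": -1},{"tx": 0,"ty": 0,"tz": 0,"rx": 0,"ry": 0,"rz": 4,"gripper": -1},{"tx": 0,"ty": 0,"tz": 0,"rx": 0,"ry": 0,"rz": 0,"gripper": -1}])

```text
clock: 8.05
eef_pos: [471.5, 29.2, 129.1]
tcp_rot: [-3.141, 0.001, 0.887]
contact_force: [-1.2, -2.2, -1.3]
opening: 0.157
```

Run:
```python
from h import *
state()
p,d=r.grab_frame("scene");np.savez("scene2.npz",p=p,d=d)
cv2.imwrite("pics/s3.png",cv2.resize(p[170:290,260:420,::-1],(640,480),interpolation=2))
```

```text
t 8.05 p [471.51  29.2  129.11] rpy [-3.1413e+00  9.0000e-04  8.8660e-01] F [-1.18 -2.22 -1.31] M [-0.362  0.325  0.065] op 0.157 q [ 0.06  0.25  2.04 -0.    0.84  0.74]
```

View pics/s3.png

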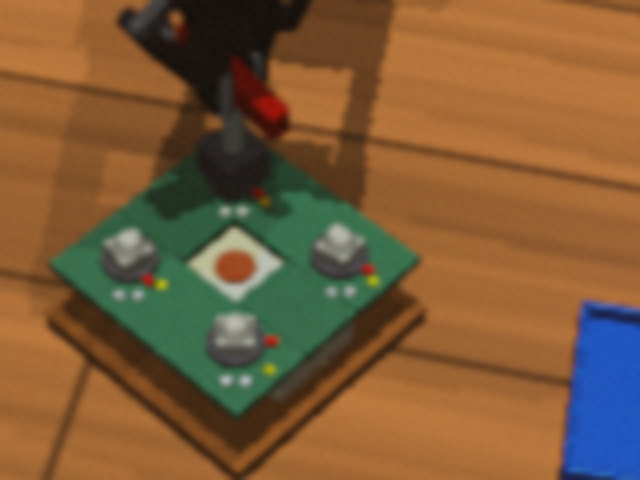

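Run:
```python
from h import *
y=.887+np.radians(8); plan((471.5,29.2,159.1),y,(586.2,59.5,159.1),1.83,6)
```

```text
[{"tx":1.42,"ty":1.37,"tz":-0,"rz":-7.67},{"tx":1.23,"ty":1.56,"tz":-0,"rz":-7.67},{"tx":1,"ty":1.7,"tz":-0,"rz":-7.67},{"tx":0.78,"ty":1.82,"tz":-0,"rz":-7.67},{"tx":0.52,"ty":1.9,"tz":-0,"rz":-7.67},{"tx":0.26,"ty":1.96,"tz":-0,"rz":-7.67}]
end [586.2  59.5 159.1] 1.8298
```

Request:
move_arm(increments=[{"tx": 0,"ty": 0,"tz": 0,"rx": 0,"ry": 0,"rz": -8,"gripper": -1},{"tx": 0,"ty": 0,"tz": -1,"rx": 0,"ry": 0,"rz": 0,"gripper": -1},{"tx": 0,"ty": 0,"tz": -2,"rx": 0,"ry": 0,"rz": 0,"gripper": -1},{"tx": 1.42,"ty": 1.37,"tz": 0,"rx": 0,"ry": 0,"rz": -7.67,"gripper": -1},{"tx": 1.23,"ty": 1.56,"tz": 0,"rx": 0,"ry": 0,"rz": -7.67,"gripper": -1},{"tx": 1.0,"ty": 1.7,"tz": 0,"rx": 0,"ry": 0,"rz": -7.67,"gripper": -1},{"tx": 0.78,"ty": 1.82,"tz": 0,"rx": 0,"ry": 0,"rz": -7.67,"gripper": -1},{"tx": 0.52,"ty": 1.9,"tz": 0,"rx": 0,"ry": 0,"rz": -7.67,"gripper": -1},{"tx": 0.26,"ty": 1.96,"tz": 0,"rx": 0,"ry": 0,"rz": -7.67,"gripper": -1},{"tx": 0,"ty": 0,"tz": 0,"rx": 0,"ry": 0,"rz": 0,"gripper": -1},{"tx": 0,"ty": 0,"tz": 0,"rx": 0,"ry": 0,"rz": 0,"gripper": -1}])

```text
clock: 9.2
eef_pos: [586.5, 59.9, 159.5]
tcp_rot: [-3.141, -0.0, 1.826]
contact_force: [-0.1, -0.0, -2.8]
opening: 0.151
```

Run:
```python
from h import *
s=state(); y=s["tcp_rot"][2]; hp=heads((528.8,44.2),1.046)
for cam in ("scene",):
    p,d=r.grab_frame(cam); hsv=cv2.cvtColor(p,cv2.COLOR_RGB2HSV).astype(int); H,S,V=hsv[...,0],hsv[...,1],hsv[...,2]
    cv2.imwrite("pics/s4.png",cv2.resize(p[150:290,260:420,::-1],(640,560),interpolation=2))
    m=((H<8)|(H>172))&(S>120)
    yy,xx=np.nonzero(m); W=np.array([onz(cam,(a,b),66)[:2] for a,b in zip(yy,xx) if abs(a-245)<60 and abs(b-320)<60])
    for k in hp:
        e=W-hp[k]; e=e[(np.hypot(*e.T)<27)&(np.hypot(*e.T)>12)]
        if len(e): mm=e.mean(0); print(k,len(e),mm.round(1),round(np.arctan2(mm[1],mm[0])-1.046,3))
```

```text
t 9.2 p [586.51  59.91 159.48] rpy [-3.1414e+00 -2.0000e-04  1.8263e+00] F [-0.09 -0.02 -2.84] M [ 0.004  0.02  -0.011] op 0.151 q [ 0.1   0.38  1.78  0.    0.99 -0.16]
a 9 [-1.2  4.6] 0.781
b 17 [13.   5.8] -0.622
c 8 [ 7.5 12.5] -0.016
d 8 [-3.6 17.7] 0.724
```

Request:
move_arm(increments=[{"tx": 0,"ty": 0,"tz": 0.9,"rx": 0,"ry": 0,"rz": 0,"gripper": -1},{"tx": 0,"ty": 0,"tz": 0.9,"rx": 0,"ry": 0,"rz": 0,"gripper": -1},{"tx": 0,"ty": 0,"tz": 0.5,"rx": 0,"ry": 0,"rz": 0,"gripper": -1},{"tx": 0,"ty": 0,"tz": 0.2,"rx": 0,"ry": 0,"rz": 0,"gripper": -1},{"tx": 0,"ty": 0,"tz": 0,"rx": 0,"ry": 0,"rz": 0,"gripper": -1}])

```text
clock: 9.75
eef_pos: [586.2, 59.7, 133.6]
tcp_rot: [-3.141, -0.0, 1.83]
contact_force: [-0.2, 0.4, -2.0]
opening: 0.151
```

Run:
```python
from h import *
state()
```

```text
t 9.75 p [586.21  59.71 133.65] rpy [-3.1406e+00 -2.0000e-04  1.8298e+00] F [-0.19  0.43 -2.03] M [-0.047 -0.025 -0.026] op 0.151 q [ 0.1   0.41  1.79  0.    0.94 -0.16]
```

Request:
move_arm(increments=[{"tx": 0,"ty": 0,"tz": 0.25,"rx": 0,"ry": 0,"rz": 0,"gripper": -1},{"tx": 0,"ty": 0,"tz": 0.2,"rx": 0,"ry": 0,"rz": 2,"gripper": -1},{"tx": 0,"ty": 0,"tz": 0,"rx": 0,"ry": 0,"rz": 4,"gripper": -1},{"tx": 0,"ty": 0,"tz": 0,"rx": 0,"ry": 0,"rz": 4,"gripper": -1},{"tx": 0,"ty": 0,"tz": 0,"rx": 0,"ry": 0,"rz": 4,"gripper": -1},{"tx": 0,"ty": 0,"tz": 0,"rx": 0,"ry": 0,"rz": 4,"gripper": -1},{"tx": 0,"ty": 0,"tz": 0,"rx": 0,"ry": 0,"rz": 4,"gripper": -1},{"tx": 0,"ty": 0,"tz": 0,"rx": 0,"ry": 0,"rz": 4,"gripper": -1},{"tx": 0,"ty": 0,"tz": 0,"rx": 0,"ry": 0,"rz": 4,"gripper": -1}])

```text
clock: 10.65
eef_pos: [586.4, 59.4, 129.7]
tcp_rot: [-3.141, 0.001, 1.304]
contact_force: [-1.9, -0.9, -2.6]
opening: 0.151
```

Run:
```python
from h import *
state()
```

```text
t 10.65 p [586.37  59.43 129.72] rpy [-3.1414e+00  7.0000e-04  1.3039e+00] F [-1.95 -0.87 -2.57] M [-0.429  0.232  0.085] op 0.151 q [ 0.1   0.41  1.8  -0.    0.93  0.37]
```

Turning with low forces. I'll finish the half turn, with 24° to go.

Request:
move_arm(increments=[{"tx": 0,"ty": 0,"tz": 0,"rx": 0,"ry": 0,"rz": 4,"gripper": -1},{"tx": 0,"ty": 0,"tz": 0,"rx": 0,"ry": 0,"rz": 4,"gripper": -1},{"tx": 0,"ty": 0,"tz": 0,"rx": 0,"ry": 0,"rz": 4,"gripper": -1},{"tx": 0,"ty": 0,"tz": 0,"rx": 0,"ry": 0,"rz": 4,"gripper": -1},{"tx": 0,"ty": 0,"tz": 0,"rx": 0,"ry": 0,"rz": 4,"gripper": -1},{"tx": 0,"ty": 0,"tz": 0,"rx": 0,"ry": 0,"rz": 4,"gripper": -1},{"tx": 0,"ty": 0,"tz": 0,"rx": 0,"ry": 0,"rz": 0,"gripper": -1}])

```text
clock: 11.35
eef_pos: [586.3, 59.5, 129.7]
tcp_rot: [-3.141, 0.001, 0.887]
contact_force: [-1.4, -1.2, -3.4]
opening: 0.152
```

Run:
```python
from h import *
state()
p,d=r.grab_frame("scene");np.savez("scene3.npz",p=p,d=d)
cv2.imwrite("pics/s5.png",cv2.resize(p[170:290,260:420,::-1],(640,480),interpolation=2))
```

```text
t 11.35 p [586.31  59.52 129.68] rpy [-3.1414e+00  7.0000e-04  8.8670e-01] F [-1.42 -1.21 -3.45] M [-0.351  0.313  0.028] op 0.152 q [ 0.1   0.41  1.8  -0.    0.93  0.78]
```

View pics/s5.png

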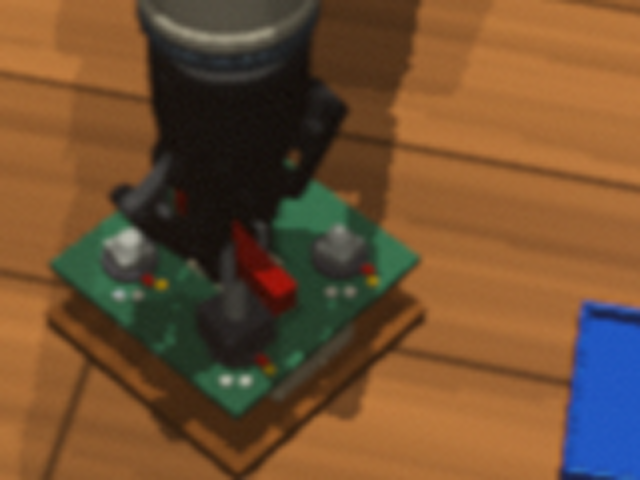

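Request:
move_arm(increments=[{"tx": 0,"ty": 0,"tz": 0,"rx": 0,"ry": 0,"rz": 4,"gripper": -1},{"tx": 0,"ty": 0,"tz": 0,"rx": 0,"ry": 0,"rz": 4,"gripper": -1},{"tx": 0,"ty": 0,"tz": 0,"rx": 0,"ry": 0,"rz": 4,"gripper": -1},{"tx": 0,"ty": 0,"tz": 0,"rx": 0,"ry": 0,"rz": 4,"gripper": -1},{"tx": 0,"ty": 0,"tz": 0,"rx": 0,"ry": 0,"rz": 4,"gripper": -1},{"tx": 0,"ty": 0,"tz": 0,"rx": 0,"ry": 0,"rz": 4,"gripper": -1},{"tx": 0,"ty": 0,"tz": 0,"rx": 0,"ry": 0,"rz": 4,"gripper": -1},{"tx": 0,"ty": 0,"tz": 0,"rx": 0,"ry": 0,"rz": 4,"gripper": -1},{"tx": 0,"ty": 0,"tz": 0,"rx": 0,"ry": 0,"rz": 0,"gripper": -1}])

```text
clock: 12.3
eef_pos: [586.3, 59.7, 129.7]
tcp_rot: [3.142, 0.001, 0.33]
contact_force: [-2.1, -2.2, -2.1]
opening: 0.15
```

```bash
cat > t.py <<'E'
from h import *
s=r.sense(); M=[s["wrist_torque"][2]];J=[s["joint_efforts"][5]]
for _ in range(3):
    r.grab_frame("scene"); s=r.sense(); M.append(s["wrist_torque"][2]); J.append(s["joint_efforts"][5])
print("t %.2f yaw %.4f Mz %s mean %.3f J6 %s F %s p %s"%(s["clock"],s["tcp_rot"][2],np.round(M,3),np.mean(M),np.round(J,3),s["contact_force"].round(1),s["eef_pos"].round(2)))
E
python3 t.py
```

```text
t 12.45 yaw 0.3319 Mz [ 0.039 -0.     0.082  0.072] mean 0.049 J6 [1.049 0.48  0.166 0.052] F [-3.1 -1.6 -2.1] p [586.37  59.74 129.66]
```

Request:
move_arm(increments=[{"tx": 0,"ty": 0,"tz": 0,"rx": 0,"ry": 0,"rz": 2,"gripper": -1},{"tx": 0,"ty": 0,"tz": 0,"rx": 0,"ry": 0,"rz": 2,"gripper": -1},{"tx": 0,"ty": 0,"tz": 0,"rx": 0,"ry": 0,"rz": 0,"gripper": -1}])

```text
clock: 12.75
eef_pos: [586.4, 59.7, 129.7]
tcp_rot: [3.142, 0.0, 0.261]
contact_force: [-3.2, -1.0, -1.8]
opening: 0.157
```

```bash
python3 t.py
```

```text
t 12.90 yaw 0.2610 Mz [0.105 0.044 0.031 0.138] mean 0.080 J6 [0.565 0.275 0.117 0.062] F [-2.5 -1.2 -1.1] p [586.42  59.72 129.66]
```

Request:
move_arm(increments=[{"tx": 0,"ty": 0,"tz": 0,"rx": 0,"ry": 0,"rz": 2,"gripper": -1},{"tx": 0,"ty": 0,"tz": 0,"rx": 0,"ry": 0,"rz": 2,"gripper": -1},{"tx": 0,"ty": 0,"tz": 0,"rx": 0,"ry": 0,"rz": 0,"gripper": -1}])

```text
clock: 13.2
eef_pos: [586.4, 59.8, 129.7]
tcp_rot: [-3.142, 0.0, 0.19]
contact_force: [-2.3, -1.3, -1.3]
opening: 0.149
```

```bash
python3 t.py
```

```text
t 13.35 yaw 0.1910 Mz [ 0.041  0.058  0.059 -0.006] mean 0.038 J6 [0.567 0.282 0.123 0.066] F [-3.8 -1.9 -1.3] p [586.47  59.8  129.64]
```

Request:
move_arm(increments=[{"tx": 0,"ty": 0,"tz": 0,"rx": 0,"ry": 0,"rz": 2,"gripper": -1},{"tx": 0,"ty": 0,"tz": 0,"rx": 0,"ry": 0,"rz": 2,"gripper": -1},{"tx": 0,"ty": 0,"tz": 0,"rx": 0,"ry": 0,"rz": 0,"gripper": -1}])

```text
clock: 13.65
eef_pos: [586.5, 59.8, 129.6]
tcp_rot: [3.142, 0.0, 0.12]
contact_force: [-3.0, -2.1, -1.5]
opening: 0.154
```

```bash
python3 t.py
```

```text
t 13.80 yaw 0.1212 Mz [0.232 0.186 0.196 0.198] mean 0.203 J6 [0.685 0.398 0.241 0.185] F [-2.9 -1.5 -1. ] p [586.48  59.79 129.66]
```

Request:
move_arm(increments=[{"tx": 0,"ty": 0,"tz": 0,"rx": 0,"ry": 0,"rz": 1.5,"gripper": -1},{"tx": 0,"ty": 0,"tz": 0,"rx": 0,"ry": 0,"rz": 1.5,"gripper": -1},{"tx": 0,"ty": 0,"tz": 0,"rx": 0,"ry": 0,"rz": 0,"gripper": -1}])

```text
clock: 14.1
eef_pos: [586.5, 59.8, 129.6]
tcp_rot: [3.142, 0.0, 0.066]
contact_force: [-2.8, -1.5, -1.6]
opening: 0.154
```

```bash
python3 t.py
```

```text
t 14.25 yaw 0.0676 Mz [0.266 0.237 0.198 0.323] mean 0.256 J6 [0.62  0.424 0.308 0.262] F [-2.8 -1.1 -2.1] p [586.5   59.79 129.64]
```

Run:
```python
from h import *
y=.0676-np.radians(1.5)+np.radians(9); plan((586.4,59.7,159.6),y,(471.4,28.9,157.6),1.046,6)
```

```text
[{"tx":-1.98,"ty":0.13,"tz":0.03,"rz":-8.09},{"tx":-1.98,"ty":-0.16,"tz":0.04,"rz":-8.09},{"tx":-1.93,"ty":-0.43,"tz":0.03,"rz":-8.09},{"tx":-1.86,"ty":-0.7,"tz":0.03,"rz":-8.09},{"tx":-1.74,"ty":-0.96,"tz":0.04,"rz":-8.09},{"tx":-1.59,"ty":-1.18,"tz":0.03,"rz":-8.09}]
end [471.4  28.9 157.6] 1.0457
```

Request:
move_arm(increments=[{"tx": 0,"ty": 0,"tz": 0,"rx": 0,"ry": 0,"rz": 1.5,"gripper": -1},{"tx": 0,"ty": 0,"tz": 0,"rx": 0,"ry": 0,"rz": 0,"gripper": -1},{"tx": 0,"ty": 0,"tz": 0,"rx": 0,"ry": 0,"rz": 0,"gripper": -1}])

```text
clock: 14.55
eef_pos: [586.6, 59.8, 129.7]
tcp_rot: [-3.142, 0.0, 0.041]
contact_force: [-3.4, -2.2, -2.0]
opening: 0.152
```

```bash
python3 t.py
```

```text
t 14.70 yaw 0.0413 Mz [0.306 0.338 0.28  0.319] mean 0.311 J6 [0.338 0.297 0.282 0.277] F [-3.3 -1.1 -1. ] p [586.5   59.81 129.61]
```

Request:
move_arm(increments=[{"tx": 0,"ty": 0,"tz": 0,"rx": 0,"ry": 0,"rz": -4.5,"gripper": -1},{"tx": 0,"ty": 0,"tz": 0,"rx": 0,"ry": 0,"rz": -4.5,"gripper": -1},{"tx": 0,"ty": 0,"tz": 0,"rx": 0,"ry": 0,"rz": 0,"gripper": -1},{"tx": 0,"ty": 0,"tz": -1,"rx": 0,"ry": 0,"rz": 0,"gripper": -1},{"tx": 0,"ty": 0,"tz": -2,"rx": 0,"ry": 0,"rz": 0,"gripper": -1},{"tx": -1.98,"ty": 0.13,"tz": 0.03,"rx": 0,"ry": 0,"rz": -8.09,"gripper": -1},{"tx": -1.98,"ty": -0.16,"tz": 0.04,"rx": 0,"ry": 0,"rz": -8.09,"gripper": -1},{"tx": -1.93,"ty": -0.43,"tz": 0.03,"rx": 0,"ry": 0,"rz": -8.09,"gripper": -1},{"tx": -1.86,"ty": -0.7,"tz": 0.03,"rx": 0,"ry": 0,"rz": -8.09,"gripper": -1},{"tx": -1.74,"ty": -0.96,"tz": 0.04,"rx": 0,"ry": 0,"rz": -8.09,"gripper": -1},{"tx": -1.59,"ty": -1.18,"tz": 0.03,"rx": 0,"ry": 0,"rz": -8.09,"gripper": -1},{"tx": 0,"ty": 0,"tz": 0,"rx": 0,"ry": 0,"rz": 0,"gripper": -1}])

```text
clock: 15.9
eef_pos: [470.1, 28.6, 158.4]
tcp_rot: [3.141, -0.0, 1.047]
contact_force: [-0.1, 0.9, -1.6]
opening: 0.154
```

```bash
python3 -c "
from h import *
r.grab_frame('scene');state()"
```

```text
t 15.95 p [471.9   28.92 158.72] rpy [ 3.1398e+00 -1.3000e-03  1.0422e+00] F [ 0.47  0.35 -2.12] M [ 0.011 -0.016  0.044] op 0.154 q [0.06 0.21 2.02 0.   0.91 0.59]
```

Request:
move_arm(increments=[{"tx": 0,"ty": 0,"tz": 0.9,"rx": 0,"ry": 0,"rz": 0,"gripper": -1},{"tx": 0,"ty": 0,"tz": 0.9,"rx": 0,"ry": 0,"rz": 0,"gripper": -1},{"tx": 0,"ty": 0,"tz": 0.4,"rx": 0,"ry": 0,"rz": 0,"gripper": -1},{"tx": 0,"ty": 0,"tz": 0.2,"rx": 0,"ry": 0,"rz": 0,"gripper": -1},{"tx": 0,"ty": 0,"tz": 0,"rx": 0,"ry": 0,"rz": 0,"gripper": -1}])

```text
clock: 16.45
eef_pos: [471.5, 29.0, 133.1]
tcp_rot: [-3.141, 0.001, 1.045]
contact_force: [0.7, 0.4, -1.6]
opening: 0.151
```

```bash
python3 -c "
from h import *
r.grab_frame('scene');state()"
```

```text
t 16.5 p [471.67  29.03 133.4 ] rpy [-3.1411e+00  3.0000e-04  1.0451e+00] F [-0.37  0.58 -1.78] M [ 0.002  0.017 -0.001] op 0.156 q [0.06 0.25 2.04 0.   0.85 0.58]
```

Request:
move_arm(increments=[{"tx": 0,"ty": 0,"tz": 0.2,"rx": 0,"ry": 0,"rz": 0,"gripper": -1},{"tx": 0,"ty": 0,"tz": 0.2,"rx": 0,"ry": 0,"rz": 4,"gripper": -1},{"tx": 0,"ty": 0,"tz": 0,"rx": 0,"ry": 0,"rz": 4,"gripper": -1},{"tx": 0,"ty": 0,"tz": 0,"rx": 0,"ry": 0,"rz": 4,"gripper": -1},{"tx": 0,"ty": 0,"tz": 0,"rx": 0,"ry": 0,"rz": 4,"gripper": -1},{"tx": 0,"ty": 0,"tz": 0,"rx": 0,"ry": 0,"rz": 4,"gripper": -1},{"tx": 0,"ty": 0,"tz": 0,"rx": 0,"ry": 0,"rz": 4,"gripper": -1},{"tx": 0,"ty": 0,"tz": 0,"rx": 0,"ry": 0,"rz": 4,"gripper": -1},{"tx": 0,"ty": 0,"tz": 0,"rx": 0,"ry": 0,"rz": 4,"gripper": -1},{"tx": 0,"ty": 0,"tz": 0,"rx": 0,"ry": 0,"rz": 4,"gripper": -1},{"tx": 0,"ty": 0,"tz": 0,"rx": 0,"ry": 0,"rz": 4,"gripper": -1},{"tx": 0,"ty": 0,"tz": 0,"rx": 0,"ry": 0,"rz": 0,"gripper": -1}])

```text
clock: 17.7
eef_pos: [471.3, 29.0, 129.6]
tcp_rot: [-3.141, 0.001, 0.346]
contact_force: [-0.2, -0.1, -3.9]
opening: 0.151
```

```bash
python3 t.py
```

```text
t 17.85 yaw 0.3491 Mz [ 0.031  0.026 -0.004  0.013] mean 0.017 J6 [1.049 0.495 0.177 0.056] F [-1.7  1.5 -4.1] p [471.35  29.02 129.62]
```

Request:
move_arm(increments=[{"tx": 0,"ty": 0,"tz": 0,"rx": 0,"ry": 0,"rz": 2.5,"gripper": -1},{"tx": 0,"ty": 0,"tz": 0,"rx": 0,"ry": 0,"rz": 2.5,"gripper": -1},{"tx": 0,"ty": 0,"tz": 0,"rx": 0,"ry": 0,"rz": 0,"gripper": -1}])

```text
clock: 18.15
eef_pos: [471.4, 29.0, 129.6]
tcp_rot: [-3.141, 0.0, 0.261]
contact_force: [-1.5, 1.1, -2.9]
opening: 0.153
```

```bash
python3 t.py
```

```text
t 18.30 yaw 0.2617 Mz [0.056 0.062 0.014 0.064] mean 0.049 J6 [0.687 0.331 0.133 0.061] F [-2.1  0.6 -4. ] p [471.38  29.02 129.61]
```

Request:
move_arm(increments=[{"tx": 0,"ty": 0,"tz": 0,"rx": 0,"ry": 0,"rz": 2,"gripper": -1},{"tx": 0,"ty": 0,"tz": 0,"rx": 0,"ry": 0,"rz": 2,"gripper": -1},{"tx": 0,"ty": 0,"tz": 0,"rx": 0,"ry": 0,"rz": 0,"gripper": -1}])

```text
clock: 18.6
eef_pos: [471.4, 29.0, 129.6]
tcp_rot: [-3.141, 0.0, 0.191]
contact_force: [-1.4, 0.8, -3.0]
opening: 0.152
```

```bash
python3 t.py
```

```text
t 18.75 yaw 0.1916 Mz [0.054 0.062 0.046 0.088] mean 0.063 J6 [0.569 0.282 0.124 0.067] F [-1.8  0.8 -3.6] p [471.45  29.02 129.62]
```

Request:
move_arm(increments=[{"tx": 0,"ty": 0,"tz": 0,"rx": 0,"ry": 0,"rz": 2,"gripper": -1},{"tx": 0,"ty": 0,"tz": 0,"rx": 0,"ry": 0,"rz": 2,"gripper": -1},{"tx": 0,"ty": 0,"tz": 0,"rx": 0,"ry": 0,"rz": 0,"gripper": -1}])

```text
clock: 19.05
eef_pos: [471.5, 29.0, 129.6]
tcp_rot: [-3.141, 0.0, 0.121]
contact_force: [-2.1, 1.7, -3.5]
opening: 0.154
```

```bash
python3 t.py
```

```text
t 19.20 yaw 0.1217 Mz [0.055 0.004 0.087 0.071] mean 0.054 J6 [0.569 0.284 0.125 0.068] F [-1.3  1.9 -4.4] p [471.52  29.03 129.65]
```

Request:
move_arm(increments=[{"tx": 0,"ty": 0,"tz": 0,"rx": 0,"ry": 0,"rz": 2,"gripper": -1},{"tx": 0,"ty": 0,"tz": 0,"rx": 0,"ry": 0,"rz": 2,"gripper": -1},{"tx": 0,"ty": 0,"tz": 0,"rx": 0,"ry": 0,"rz": 0,"gripper": -1}])

```text
clock: 19.5
eef_pos: [471.5, 29.0, 129.6]
tcp_rot: [-3.142, 0.0, 0.051]
contact_force: [-1.6, 1.3, -4.0]
opening: 0.151
```

```bash
python3 t.py
```

```text
t 19.65 yaw 0.0519 Mz [ 0.085 -0.003  0.077  0.073] mean 0.058 J6 [0.569 0.284 0.126 0.068] F [-3.   1.3 -4.1] p [471.53  29.   129.66]
```

Request:
move_arm(increments=[{"tx": 0,"ty": 0,"tz": 0,"rx": 0,"ry": 0,"rz": 2,"gripper": -1},{"tx": 0,"ty": 0,"tz": 0,"rx": 0,"ry": 0,"rz": 2,"gripper": -1},{"tx": 0,"ty": 0,"tz": 0,"rx": 0,"ry": 0,"rz": 0,"gripper": -1}])

```text
clock: 19.95
eef_pos: [471.5, 29.0, 129.6]
tcp_rot: [3.142, 0.0, -0.019]
contact_force: [-2.7, 0.8, -4.3]
opening: 0.152
```

```bash
python3 t.py
```

```text
t 20.10 yaw -0.0178 Mz [0.173 0.135 0.139 0.108] mean 0.139 J6 [0.657 0.368 0.209 0.152] F [-2.9  1.3 -4.5] p [471.51  29.01 129.64]
```

Request:
move_arm(increments=[{"tx": 0,"ty": 0,"tz": 0,"rx": 0,"ry": 0,"rz": 1.5,"gripper": -1},{"tx": 0,"ty": 0,"tz": 0,"rx": 0,"ry": 0,"rz": 1.5,"gripper": -1},{"tx": 0,"ty": 0,"tz": 0,"rx": 0,"ry": 0,"rz": 1.5,"gripper": -1},{"tx": 0,"ty": 0,"tz": 0,"rx": 0,"ry": 0,"rz": 0,"gripper": -1}])

```text
clock: 20.5
eef_pos: [471.5, 29.0, 129.6]
tcp_rot: [3.142, 0.0, -0.099]
contact_force: [-2.5, 0.7, -4.7]
opening: 0.155
```

```bash
python3 t.py
python3 - <<'E'
from h import *
s=r.sense(); y=s["tcp_rot"][2]+np.radians(9); plan((471.5,29.0,159.6),y,(513.5,101.6,157.6),1.21,8)
E
```

```text
t 20.65 yaw -0.0975 Mz [0.248 0.247 0.24  0.209] mean 0.236 J6 [0.623 0.42  0.303 0.256] F [-2.  -0.  -4.3] p [471.59  28.99 129.67]
[{"tx":0.58,"ty":-0.87,"tz":0.02,"rz":-8.24},{"tx":0.7,"ty":-0.79,"tz":0.03,"rz":-8.24},{"tx":0.8,"ty":-0.67,"tz":0.02,"rz":-8.24},{"tx":0.89,"ty":-0.56,"tz":0.03,"rz":-8.24},{"tx":0.96,"ty":-0.42,"tz":0.02,"rz":-8.24},{"tx":1.01,"ty":-0.27,"tz":0.03,"rz":-8.24},{"tx":1.04,"ty":-0.13,"tz":0.02,"rz":-8.24},{"tx":1.05,"ty":0.02,"tz":0.03,"rz":-8.24}]
end [513.5 101.6 157.6] 1.2101
```

Request:
move_arm(increments=[{"tx": 0,"ty": 0,"tz": 0,"rx": 0,"ry": 0,"rz": 2,"gripper": -1},{"tx": 0,"ty": 0,"tz": 0,"rx": 0,"ry": 0,"rz": 0,"gripper": -1},{"tx": 0,"ty": 0,"tz": 0,"rx": 0,"ry": 0,"rz": 0,"gripper": -1}])

```text
clock: 20.95
eef_pos: [471.6, 29.0, 129.7]
tcp_rot: [-3.142, 0.0, -0.132]
contact_force: [-2.8, 1.2, -4.5]
opening: 0.155
```

```bash
python3 t.py
```

```text
t 21.10 yaw -0.1321 Mz [0.329 0.258 0.295 0.263] mean 0.286 J6 [0.339 0.286 0.27  0.268] F [-2.8  2.5 -5. ] p [471.58  28.99 129.68]
```

Request:
move_arm(increments=[{"tx": 0,"ty": 0,"tz": 0,"rx": 0,"ry": 0,"rz": -5.5,"gripper": -1},{"tx": 0,"ty": 0,"tz": 0,"rx": 0,"ry": 0,"rz": -5.5,"gripper": -1},{"tx": 0,"ty": 0,"tz": 0,"rx": 0,"ry": 0,"rz": 0,"gripper": -1},{"tx": 0,"ty": 0,"tz": -1,"rx": 0,"ry": 0,"rz": 0,"gripper": -1},{"tx": 0,"ty": 0,"tz": -2,"rx": 0,"ry": 0,"rz": 0,"gripper": -1},{"tx": 0.58,"ty": -0.87,"tz": 0.02,"rx": 0,"ry": 0,"rz": -8.24,"gripper": -1},{"tx": 0.7,"ty": -0.79,"tz": 0.03,"rx": 0,"ry": 0,"rz": -8.24,"gripper": -1},{"tx": 0.8,"ty": -0.67,"tz": 0.02,"rx": 0,"ry": 0,"rz": -8.24,"gripper": -1},{"tx": 0.89,"ty": -0.56,"tz": 0.03,"rx": 0,"ry": 0,"rz": -8.24,"gripper": -1},{"tx": 0.96,"ty": -0.42,"tz": 0.02,"rx": 0,"ry": 0,"rz": -8.24,"gripper": -1},{"tx": 1.01,"ty": -0.27,"tz": 0.03,"rx": 0,"ry": 0,"rz": -8.24,"gripper": -1},{"tx": 1.04,"ty": -0.13,"tz": 0.02,"rx": 0,"ry": 0,"rz": -8.24,"gripper": -1}])

```text
clock: 22.3
eef_pos: [509.6, 92.9, 159.1]
tcp_rot: [3.14, -0.001, 1.069]
contact_force: [0.1, -0.3, -3.4]
opening: 0.152
```

Request:
move_arm(increments=[{"tx": 1.05,"ty": 0.02,"tz": 0.03,"rx": 0,"ry": 0,"rz": -8.24,"gripper": -1},{"tx": 0,"ty": 0,"tz": 0,"rx": 0,"ry": 0,"rz": 0,"gripper": -1},{"tx": 0,"ty": 0,"tz": 0,"rx": 0,"ry": 0,"rz": 0,"gripper": -1}])

```text
clock: 22.6
eef_pos: [514.0, 101.5, 158.3]
tcp_rot: [3.141, -0.0, 1.205]
contact_force: [-0.9, -0.0, -2.4]
opening: 0.152
```

```bash
python3 -c "
from h import *
r.grab_frame('scene');state()"
```

```text
t 22.65 p [513.7  101.32 158.12] rpy [ 3.1410e+00 -1.0000e-04  1.2052e+00] F [-0.15 -0.26 -2.9 ] M [-0.017  0.013 -0.011] op 0.154 q [ 0.19  0.28  1.92 -0.    0.94  0.56]
```

Request:
move_arm(increments=[{"tx": 0,"ty": 0,"tz": 0.9,"rx": 0,"ry": 0,"rz": 0,"gripper": -1},{"tx": 0,"ty": 0,"tz": 0.8,"rx": 0,"ry": 0,"rz": 0,"gripper": -1},{"tx": 0,"ty": 0,"tz": 0.4,"rx": 0,"ry": 0,"rz": 0,"gripper": -1},{"tx": 0,"ty": 0,"tz": 0.2,"rx": 0,"ry": 0,"rz": 0,"gripper": -1},{"tx": 0,"ty": 0,"tz": 0.2,"rx": 0,"ry": 0,"rz": 0,"gripper": -1},{"tx": 0,"ty": 0,"tz": 0,"rx": 0,"ry": 0,"rz": 0,"gripper": -1}])

```text
clock: 23.25
eef_pos: [513.6, 101.5, 132.4]
tcp_rot: [-3.141, 0.0, 1.21]
contact_force: [0.5, 0.1, -2.2]
opening: 0.152
```

```bash
python3 -c "
from h import *
r.grab_frame('scene');state()"
```

```text
t 23.3 p [513.68 101.6  132.65] rpy [-3.1415  0.      1.2098] F [ 0.03 -0.29 -2.41] M [-0.019  0.057  0.007] op 0.152 q [ 0.19  0.32  1.94 -0.    0.89  0.55]
```

Request:
move_arm(increments=[{"tx": 0,"ty": 0,"tz": 0.2,"rx": 0,"ry": 0,"rz": 2,"gripper": -1},{"tx": 0,"ty": 0,"tz": 0.1,"rx": 0,"ry": 0,"rz": 4,"gripper": -1},{"tx": 0,"ty": 0,"tz": 0,"rx": 0,"ry": 0,"rz": 4,"gripper": -1},{"tx": 0,"ty": 0,"tz": 0,"rx": 0,"ry": 0,"rz": 4,"gripper": -1},{"tx": 0,"ty": 0,"tz": 0,"rx": 0,"ry": 0,"rz": 4,"gripper": -1},{"tx": 0,"ty": 0,"tz": 0,"rx": 0,"ry": 0,"rz": 4,"gripper": -1},{"tx": 0,"ty": 0,"tz": 0,"rx": 0,"ry": 0,"rz": 4,"gripper": -1},{"tx": 0,"ty": 0,"tz": 0,"rx": 0,"ry": 0,"rz": 4,"gripper": -1},{"tx": 0,"ty": 0,"tz": 0,"rx": 0,"ry": 0,"rz": 4,"gripper": -1},{"tx": 0,"ty": 0,"tz": 0,"rx": 0,"ry": 0,"rz": 4,"gripper": -1},{"tx": 0,"ty": 0,"tz": 0,"rx": 0,"ry": 0,"rz": 4,"gripper": -1},{"tx": 0,"ty": 0,"tz": 0,"rx": 0,"ry": 0,"rz": 0,"gripper": -1}])

```text
clock: 24.5
eef_pos: [513.5, 101.6, 129.8]
tcp_rot: [-3.141, 0.0, 0.476]
contact_force: [-0.4, 0.9, -2.3]
opening: 0.158
```

```bash
python3 t.py
```

```text
t 24.65 yaw 0.4786 Mz [ 0.036  0.039 -0.014  0.019] mean 0.020 J6 [1.05  0.496 0.178 0.057] F [-0.5 -0.5 -2.4] p [513.55 101.62 129.77]
```

Request:
move_arm(increments=[{"tx": 0,"ty": 0,"tz": 0,"rx": 0,"ry": 0,"rz": 3.5,"gripper": -1},{"tx": 0,"ty": 0,"tz": 0,"rx": 0,"ry": 0,"rz": 3.5,"gripper": -1},{"tx": 0,"ty": 0,"tz": 0,"rx": 0,"ry": 0,"rz": 2,"gripper": -1},{"tx": 0,"ty": 0,"tz": 0,"rx": 0,"ry": 0,"rz": 2,"gripper": -1},{"tx": 0,"ty": 0,"tz": 0,"rx": 0,"ry": 0,"rz": 0,"gripper": -1}])

```text
clock: 25.15
eef_pos: [513.5, 101.6, 129.8]
tcp_rot: [-3.141, 0.0, 0.286]
contact_force: [-1.6, 0.3, -1.5]
opening: 0.159
```

```bash
python3 t.py
```

```text
t 25.30 yaw 0.2863 Mz [0.059 0.068 0.075 0.038] mean 0.060 J6 [0.574 0.283 0.123 0.067] F [-1.3  1.5 -1.3] p [513.58 101.62 129.73]
```

Request:
move_arm(increments=[{"tx": 0,"ty": 0,"tz": 0,"rx": 0,"ry": 0,"rz": 2,"gripper": -1},{"tx": 0,"ty": 0,"tz": 0,"rx": 0,"ry": 0,"rz": 2,"gripper": -1},{"tx": 0,"ty": 0,"tz": 0,"rx": 0,"ry": 0,"rz": 0,"gripper": -1}])

```text
clock: 25.6
eef_pos: [513.6, 101.6, 129.7]
tcp_rot: [-3.142, 0.0, 0.215]
contact_force: [-1.9, 1.0, -0.5]
opening: 0.158
```

```bash
python3 t.py
```

```text
t 25.75 yaw 0.2164 Mz [0.135 0.08  0.126 0.074] mean 0.104 J6 [0.58  0.294 0.136 0.078] F [-1.9  0.7 -0. ] p [513.6  101.61 129.7 ]
```

Request:
move_arm(increments=[{"tx": 0,"ty": 0,"tz": 0,"rx": 0,"ry": 0,"rz": 2,"gripper": -1},{"tx": 0,"ty": 0,"tz": 0,"rx": 0,"ry": 0,"rz": 1.5,"gripper": -1},{"tx": 0,"ty": 0,"tz": 0,"rx": 0,"ry": 0,"rz": 0,"gripper": -1}])

```text
clock: 26.05
eef_pos: [513.6, 101.6, 129.7]
tcp_rot: [-3.142, 0.0, 0.154]
contact_force: [-1.5, 1.3, -1.0]
opening: 0.156
```

```bash
python3 t.py
```

```text
t 26.20 yaw 0.1548 Mz [0.186 0.211 0.226 0.182] mean 0.201 J6 [0.582 0.373 0.257 0.214] F [-1.7  1.3 -0.2] p [513.64 101.61 129.72]
```

Request:
move_arm(increments=[{"tx": 0,"ty": 0,"tz": 0,"rx": 0,"ry": 0,"rz": 2,"gripper": -1},{"tx": 0,"ty": 0,"tz": 0,"rx": 0,"ry": 0,"rz": 2,"gripper": -1},{"tx": 0,"ty": 0,"tz": 0,"rx": 0,"ry": 0,"rz": 0,"gripper": -1},{"tx": 0,"ty": 0,"tz": 0,"rx": 0,"ry": 0,"rz": 0,"gripper": -1}])

```text
clock: 26.6
eef_pos: [513.7, 101.6, 129.7]
tcp_rot: [-3.142, 0.0, 0.085]
contact_force: [-2.8, 1.8, -0.5]
opening: 0.16
```

```bash
python3 t.py
python3 - <<'E'
from h import *
s=r.sense(); y=s["tcp_rot"][2]+np.radians(9.5); plan((513.6,101.6,159.7),y,(544.1,-13.2,157.7),.856,5)
E
```

```text
t 26.75 yaw 0.0849 Mz [0.227 0.291 0.289 0.3  ] mean 0.277 J6 [0.337 0.281 0.266 0.265] F [-1.8  0.9 -0.2] p [513.64 101.61 129.68]
[{"tx":0.02,"ty":2.38,"tz":0.04,"rz":-6.94},{"tx":-0.26,"ty":2.36,"tz":0.04,"rz":-6.94},{"tx":-0.55,"ty":2.31,"tz":0.04,"rz":-6.94},{"tx":-0.83,"ty":2.23,"tz":0.04,"rz":-6.94},{"tx":-1.08,"ty":2.11,"tz":0.04,"rz":-6.94}]
end [544.1 -13.2 157.7] 0.8563
```

Request:
move_arm(increments=[{"tx": 0,"ty": 0,"tz": 0,"rx": 0,"ry": 0,"rz": -5,"gripper": -1},{"tx": 0,"ty": 0,"tz": 0,"rx": 0,"ry": 0,"rz": -4.5,"gripper": -1},{"tx": 0,"ty": 0,"tz": 0,"rx": 0,"ry": 0,"rz": 0,"gripper": -1},{"tx": 0,"ty": 0,"tz": -1,"rx": 0,"ry": 0,"rz": 0,"gripper": -1},{"tx": 0,"ty": 0,"tz": -2,"rx": 0,"ry": 0,"rz": 0,"gripper": -1},{"tx": 0.02,"ty": 2.38,"tz": 0.04,"rx": 0,"ry": 0,"rz": -6.94,"gripper": -1},{"tx": -0.26,"ty": 2.36,"tz": 0.04,"rx": 0,"ry": 0,"rz": -6.94,"gripper": -1},{"tx": -0.55,"ty": 2.31,"tz": 0.04,"rx": 0,"ry": 0,"rz": -6.94,"gripper": -1},{"tx": -0.83,"ty": 2.23,"tz": 0.04,"rx": 0,"ry": 0,"rz": -6.94,"gripper": -1},{"tx": -1.08,"ty": 2.11,"tz": 0.04,"rx": 0,"ry": 0,"rz": -6.94,"gripper": -1},{"tx": 0,"ty": 0,"tz": 0,"rx": 0,"ry": 0,"rz": 0,"gripper": -1},{"tx": 0,"ty": 0,"tz": 0,"rx": 0,"ry": 0,"rz": 0,"gripper": -1}])

```text
clock: 27.95
eef_pos: [544.3, -13.5, 158.2]
tcp_rot: [3.141, -0.0, 0.851]
contact_force: [-0.2, 0.4, -2.6]
opening: 0.151
```

```bash
python3 -c "
from h import *
p,d=r.grab_frame('scene');state()
cv2.imwrite('pics/s6.png',cv2.resize(p[170:290,260:420,::-1],(640,480),interpolation=2))"
```

```text
t 28.0 p [544.08 -13.07 158.06] rpy [ 3.1415e+00 -3.0000e-04  8.5200e-01] F [ 0.26  0.78 -1.76] M [ 0.02   0.007 -0.016] op 0.155 q [-0.03  0.31  1.88  0.    0.95  0.69]
```

View pics/s6.png

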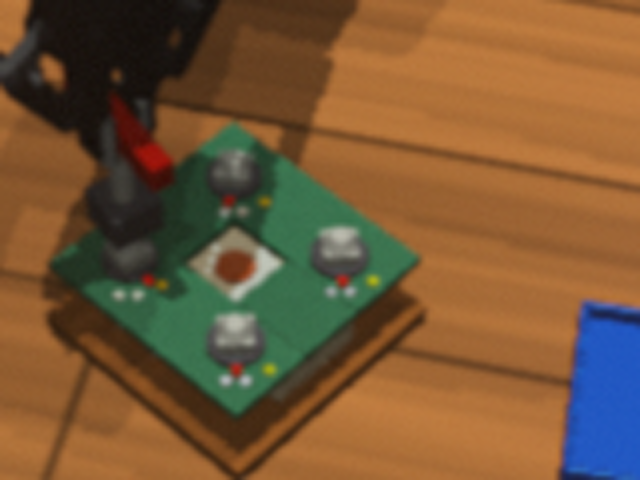

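The picture shows the pointers of b (228,202), a (343,280) and d (236,370) between their white dots. Screw c, at (130,262), still has its pointer near yellow, with the key hovering above it. Descending on c.

Request:
move_arm(increments=[{"tx": 0,"ty": 0,"tz": 0.9,"rx": 0,"ry": 0,"rz": 0,"gripper": -1},{"tx": 0,"ty": 0,"tz": 0.8,"rx": 0,"ry": 0,"rz": 0,"gripper": -1},{"tx": 0,"ty": 0,"tz": 0.4,"rx": 0,"ry": 0,"rz": 0,"gripper": -1},{"tx": 0,"ty": 0,"tz": 0.2,"rx": 0,"ry": 0,"rz": 0,"gripper": -1},{"tx": 0,"ty": 0,"tz": 0.2,"rx": 0,"ry": 0,"rz": 0,"gripper": -1},{"tx": 0,"ty": 0,"tz": 0,"rx": 0,"ry": 0,"rz": 0,"gripper": -1}])

```text
clock: 28.6
eef_pos: [544.0, -13.1, 132.5]
tcp_rot: [-3.141, 0.0, 0.856]
contact_force: [0.6, 0.7, -2.4]
opening: 0.154
```

```bash
python3 -c "
from h import *
r.grab_frame('scene');state()"
```

```text
t 28.65 p [544.14 -13.19 132.67] rpy [-3.1416 -0.      0.8554] F [-0.82 -0.8  -2.84] M [ 0.008 -0.009  0.007] op 0.151 q [-0.03  0.35  1.89  0.    0.9   0.69]
```

Request:
move_arm(increments=[{"tx": 0,"ty": 0,"tz": 0.2,"rx": 0,"ry": 0,"rz": 2,"gripper": -1},{"tx": 0,"ty": 0,"tz": 0.1,"rx": 0,"ry": 0,"rz": 4,"gripper": -1},{"tx": 0,"ty": 0,"tz": 0,"rx": 0,"ry": 0,"rz": 4,"gripper": -1},{"tx": 0,"ty": 0,"tz": 0,"rx": 0,"ry": 0,"rz": 4,"gripper": -1},{"tx": 0,"ty": 0,"tz": 0,"rx": 0,"ry": 0,"rz": 4,"gripper": -1},{"tx": 0,"ty": 0,"tz": 0,"rx": 0,"ry": 0,"rz": 4,"gripper": -1},{"tx": 0,"ty": 0,"tz": 0,"rx": 0,"ry": 0,"rz": 4,"gripper": -1},{"tx": 0,"ty": 0,"tz": 0,"rx": 0,"ry": 0,"rz": 4,"gripper": -1},{"tx": 0,"ty": 0,"tz": 0,"rx": 0,"ry": 0,"rz": 0,"gripper": -1}])

```text
clock: 29.55
eef_pos: [543.9, -13.2, 129.8]
tcp_rot: [-3.141, 0.0, 0.331]
contact_force: [-1.3, 0.1, -2.8]
opening: 0.153
```

```bash
python3 t.py
```

```text
t 29.70 yaw 0.3337 Mz [ 0.053  0.013 -0.009  0.005] mean 0.015 J6 [1.049 0.495 0.177 0.056] F [-2.   0.6 -2.2] p [543.94 -13.22 129.75]
```

Request:
move_arm(increments=[{"tx": 0,"ty": 0,"tz": 0,"rx": 0,"ry": 0,"rz": 2,"gripper": -1},{"tx": 0,"ty": 0,"tz": 0,"rx": 0,"ry": 0,"rz": 2,"gripper": -1},{"tx": 0,"ty": 0,"tz": 0,"rx": 0,"ry": 0,"rz": 0,"gripper": -1}])

```text
clock: 30.0
eef_pos: [544.0, -13.2, 129.7]
tcp_rot: [-3.141, 0.0, 0.263]
contact_force: [-2.0, -0.3, -1.2]
opening: 0.153
```

```bash
python3 t.py
```

```text
t 30.15 yaw 0.2636 Mz [0.074 0.041 0.044 0.074] mean 0.058 J6 [0.569 0.281 0.123 0.066] F [-2.3  0.6 -1.4] p [544.   -13.2  129.74]
```

Request:
move_arm(increments=[{"tx": 0,"ty": 0,"tz": 0,"rx": 0,"ry": 0,"rz": 2,"gripper": -1},{"tx": 0,"ty": 0,"tz": 0,"rx": 0,"ry": 0,"rz": 2,"gripper": -1},{"tx": 0,"ty": 0,"tz": 0,"rx": 0,"ry": 0,"rz": 0,"gripper": -1}])

```text
clock: 30.45
eef_pos: [544.0, -13.2, 129.7]
tcp_rot: [-3.142, 0.0, 0.193]
contact_force: [-2.1, 0.1, -0.9]
opening: 0.155
```

```bash
python3 t.py
```

```text
t 30.60 yaw 0.1936 Mz [0.019 0.05  0.081 0.042] mean 0.048 J6 [0.569 0.284 0.126 0.068] F [-1.7  1.6 -1. ] p [544.05 -13.21 129.71]
```

Request:
move_arm(increments=[{"tx": 0,"ty": 0,"tz": 0,"rx": 0,"ry": 0,"rz": 2,"gripper": -1},{"tx": 0,"ty": 0,"tz": 0,"rx": 0,"ry": 0,"rz": 2,"gripper": -1},{"tx": 0,"ty": 0,"tz": 0,"rx": 0,"ry": 0,"rz": 0,"gripper": -1}])

```text
clock: 30.9
eef_pos: [544.1, -13.2, 129.7]
tcp_rot: [-3.142, 0.0, 0.123]
contact_force: [-2.7, 0.8, -1.3]
opening: 0.154
```

```bash
python3 t.py
```

```text
t 31.05 yaw 0.1238 Mz [0.051 0.091 0.057 0.052] mean 0.063 J6 [0.569 0.284 0.126 0.068] F [-2.2  0.3 -0.5] p [544.09 -13.21 129.7 ]
```

Request:
move_arm(increments=[{"tx": 0,"ty": 0,"tz": 0,"rx": 0,"ry": 0,"rz": 2,"gripper": -1},{"tx": 0,"ty": 0,"tz": 0,"rx": 0,"ry": 0,"rz": 2,"gripper": -1},{"tx": 0,"ty": 0,"tz": 0,"rx": 0,"ry": 0,"rz": 0,"gripper": -1}])

```text
clock: 31.35
eef_pos: [544.1, -13.2, 129.7]
tcp_rot: [-3.142, 0.0, 0.053]
contact_force: [-2.4, 0.7, -0.9]
opening: 0.153
```

```bash
python3 t.py
```

```text
t 31.50 yaw 0.0540 Mz [0.054 0.079 0.056 0.083] mean 0.068 J6 [0.569 0.285 0.126 0.068] F [-2.8  1.  -1.1] p [544.1  -13.23 129.72]
```

Request:
move_arm(increments=[{"tx": 0,"ty": 0,"tz": 0,"rx": 0,"ry": 0,"rz": 2,"gripper": -1},{"tx": 0,"ty": 0,"tz": 0,"rx": 0,"ry": 0,"rz": 2,"gripper": -1},{"tx": 0,"ty": 0,"tz": 0,"rx": 0,"ry": 0,"rz": 0,"gripper": -1}])

```text
clock: 31.8
eef_pos: [544.1, -13.2, 129.7]
tcp_rot: [-3.142, -0.0, -0.017]
contact_force: [-2.1, -0.1, -0.6]
opening: 0.153
```

```bash
python3 t.py
```

```text
t 31.95 yaw -0.0158 Mz [0.08  0.078 0.099 0.086] mean 0.086 J6 [0.569 0.285 0.126 0.068] F [-1.8  1.6 -0.8] p [544.07 -13.22 129.68]
```

Request:
move_arm(increments=[{"tx": 0,"ty": 0,"tz": 0,"rx": 0,"ry": 0,"rz": 2,"gripper": -1},{"tx": 0,"ty": 0,"tz": 0,"rx": 0,"ry": 0,"rz": 2,"gripper": -1},{"tx": 0,"ty": 0,"tz": 0,"rx": 0,"ry": 0,"rz": 0,"gripper": -1}])

```text
clock: 32.25
eef_pos: [544.1, -13.2, 129.7]
tcp_rot: [-3.142, 0.0, -0.086]
contact_force: [-2.8, 0.8, -0.2]
opening: 0.154
```

```bash
python3 t.py
```

```text
t 32.40 yaw -0.0856 Mz [0.189 0.182 0.114 0.181] mean 0.166 J6 [0.673 0.385 0.227 0.171] F [-1.7  1.9 -0.5] p [544.07 -13.23 129.67]
```

Request:
move_arm(increments=[{"tx": 0,"ty": 0,"tz": 0,"rx": 0,"ry": 0,"rz": 2,"gripper": -1},{"tx": 0,"ty": 0,"tz": 0,"rx": 0,"ry": 0,"rz": 2,"gripper": -1},{"tx": 0,"ty": 0,"tz": 0,"rx": 0,"ry": 0,"rz": 1.5,"gripper": -1},{"tx": 0,"ty": 0,"tz": 0,"rx": 0,"ry": 0,"rz": 0,"gripper": -1},{"tx": 0,"ty": 0,"tz": 0,"rx": 0,"ry": 0,"rz": 0,"gripper": -1}])

```text
clock: 32.9
eef_pos: [544.1, -13.2, 129.7]
tcp_rot: [3.142, 0.0, -0.182]
contact_force: [-1.4, 1.5, -1.3]
opening: 0.156
```

```bash
python3 t.py
python3 - <<'E'
from h import *
s=r.sense(); y=s["tcp_rot"][2]+np.radians(9.5); plan((544.1,-13.2,159.7),y,(551.8,294,130),y,8)
E
```

```text
t 33.05 yaw -0.1823 Mz [0.267 0.292 0.232 0.295] mean 0.271 J6 [0.328 0.287 0.276 0.275] F [-1.3  1.3 -1.1] p [544.09 -13.21 129.68]
[{"tx":0.03,"ty":-3.84,"tz":0.37,"rz":-0},{"tx":0.04,"ty":-3.84,"tz":0.37,"rz":-0},{"tx":0.03,"ty":-3.84,"tz":0.37,"rz":-0},{"tx":0.03,"ty":-3.84,"tz":0.38,"rz":-0},{"tx":0.03,"ty":-3.85,"tz":0.37,"rz":-0},{"tx":0.04,"ty":-3.84,"tz":0.37,"rz":-0},{"tx":0.03,"ty":-3.84,"tz":0.37,"rz":-0},{"tx":0.03,"ty":-3.84,"tz":0.37,"rz":-0}]
end [551.8 294.  130. ] -0.0165
```

Request:
move_arm(increments=[{"tx": 0,"ty": 0,"tz": 0,"rx": 0,"ry": 0,"rz": -5,"gripper": -1},{"tx": 0,"ty": 0,"tz": 0,"rx": 0,"ry": 0,"rz": -4.5,"gripper": -1},{"tx": 0,"ty": 0,"tz": 0,"rx": 0,"ry": 0,"rz": 0,"gripper": -1},{"tx": 0,"ty": 0,"tz": -1,"rx": 0,"ry": 0,"rz": 0,"gripper": -1},{"tx": 0,"ty": 0,"tz": -2.5,"rx": 0,"ry": 0,"rz": 0,"gripper": -1},{"tx": -0.12,"ty": -3.9,"tz": 0,"rx": 0,"ry": 0,"rz": 0,"gripper": -1},{"tx": -0.12,"ty": -3.9,"tz": 0,"rx": 0,"ry": 0,"rz": 0,"gripper": -1},{"tx": -0.12,"ty": -3.9,"tz": 0,"rx": 0,"ry": 0,"rz": 0,"gripper": -1},{"tx": -0.12,"ty": -3.9,"tz": 0,"rx": 0,"ry": 0,"rz": 0,"gripper": -1},{"tx": -0.11,"ty": -3.9,"tz": 0,"rx": 0,"ry": 0,"rz": 0,"gripper": -1},{"tx": -0.11,"ty": -3.9,"tz": 1,"rx": 0,"ry": 0,"rz": 0,"gripper": -1},{"tx": -0.11,"ty": -3.9,"tz": 1,"rx": 0,"ry": 0,"rz": 0,"gripper": -1}])

```text
clock: 34.25
eef_pos: [541.3, 261.8, 145.8]
tcp_rot: [-3.141, -0.002, -0.019]
contact_force: [0.5, -0.1, -3.4]
opening: 0.153
```

Request:
move_arm(increments=[{"tx": -0.11,"ty": -3.9,"tz": 1.5,"rx": 0,"ry": 0,"rz": 0,"gripper": -1},{"tx": 0,"ty": 0,"tz": 2,"rx": 0,"ry": 0,"rz": 0,"gripper": -1},{"tx": 0,"ty": 0,"tz": 1.8,"rx": 0,"ry": 0,"rz": 0,"gripper": -1},{"tx": 0,"ty": 0,"tz": 0.8,"rx": 0,"ry": 0,"rz": 0,"gripper": -1},{"tx": 0,"ty": 0,"tz": 0,"rx": 0,"ry": 0,"rz": 0,"gripper": -1},{"tx": 0,"ty": 0,"tz": 0,"rx": 0,"ry": 0,"rz": 0,"gripper": -1}])

```text
clock: 34.85
eef_pos: [540.9, 298.9, 84.6]
tcp_rot: [-3.141, -0.001, -0.018]
contact_force: [0.1, -0.2, -2.5]
opening: 0.154
```

```bash
python3 -c "
from h import *
p,d=r.grab_frame('scene');state();r.grab_frame('scene');state()
cv2.imwrite('pics/s7.png',cv2.resize(p[180:330,360:560,::-1],(640,480),interpolation=2))"
```

```text
t 34.9 p [541.11 298.99  84.89] rpy [-3.1407e+00 -1.5000e-03 -1.8100e-02] F [ 1.14  0.01 -2.36] M [-0.004 -0.011 -0.018] op 0.153 q [0.5  0.51 1.76 0.   0.87 2.09]
t 34.95 p [541.1  299.    84.94] rpy [-3.1406e+00 -1.6000e-03 -1.8000e-02] F [ 0.38  0.09 -1.73] M [ 0.028  0.018 -0.047] op 0.153 q [0.5  0.51 1.76 0.   0.87 2.09]
```

View pics/s7.png

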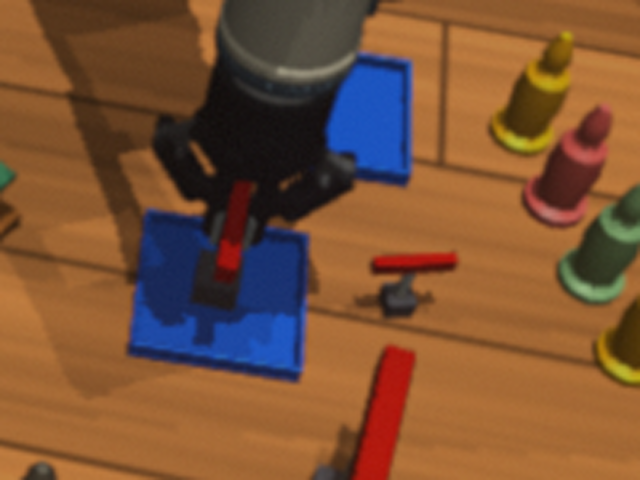

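The key hangs upright over the far tray, its block at (217,280) in the crop. Lowering it now.

Request:
move_arm(increments=[{"tx": 0,"ty": 0,"tz": 0.9,"rx": 0,"ry": 0,"rz": 0,"gripper": -1},{"tx": 0,"ty": 0,"tz": 0.6,"rx": 0,"ry": 0,"rz": 0,"gripper": -1},{"tx": 0,"ty": 0,"tz": 0.3,"rx": 0,"ry": 0,"rz": 0,"gripper": -1},{"tx": 0,"ty": 0,"tz": 0.1,"rx": 0,"ry": 0,"rz": 0,"gripper": -1},{"tx": 0,"ty": 0,"tz": 0,"rx": 0,"ry": 0,"rz": 0,"gripper": -1},{"tx": 0,"ty": 0,"tz": 0,"rx": 0,"ry": 0,"rz": 0,"gripper": -1}])

```text
clock: 35.55
eef_pos: [540.0, 298.7, 65.1]
tcp_rot: [3.141, 0.001, -0.017]
contact_force: [-2.5, -0.8, 5.2]
opening: 0.152
```

```bash
python3 -c "
from h import *
state();r.grab_frame('scene');state()"
```

```text
t 35.55 p [540.01 298.69  65.08] rpy [ 3.1412e+00  5.0000e-04 -1.7100e-02] F [-2.51 -0.76  5.18] M [-0.316  0.42  -0.062] op 0.152 q [ 0.5   0.54  1.77 -0.    0.84  2.09]
t 35.6 p [540.01 298.67  65.04] rpy [ 3.1412e+00  6.0000e-04 -1.7200e-02] F [-1.97 -1.82  5.66] M [-0.363  0.508 -0.   ] op 0.152 q [ 0.5   0.54  1.77 -0.    0.84  2.09]
```

Request:
move_arm(increments=[{"tx": 0,"ty": 0,"tz": -0.04,"rx": 0,"ry": 0,"rz": 0,"gripper": -1},{"tx": 0,"ty": 0,"tz": 0,"rx": 0,"ry": 0,"rz": 0,"gripper": -0.6},{"tx": 0,"ty": 0,"tz": 0,"rx": 0,"ry": 0,"rz": 0,"gripper": -0.4},{"tx": 0,"ty": 0,"tz": 0,"rx": 0,"ry": 0,"rz": 0,"gripper": 0},{"tx": 0,"ty": 0,"tz": 0,"rx": 0,"ry": 0,"rz": 0,"gripper": 0.4},{"tx": 0,"ty": 0,"tz": 0,"rx": 0,"ry": 0,"rz": 0,"gripper": 0.4},{"tx": 0,"ty": 0,"tz": 0,"rx": 0,"ry": 0,"rz": 0,"gripper": 0.4}])

```text
clock: 36.3
eef_pos: [540.3, 298.9, 65.1]
tcp_rot: [-3.142, -0.0, -0.017]
contact_force: [-0.6, 0.1, -0.6]
opening: 0.697
```

```bash
python3 -c "
from h import *
state()"
```

```text
t 36.3 p [540.27 298.91  65.08] rpy [-3.1416e+00 -1.0000e-04 -1.7100e-02] F [-0.6   0.07 -0.62] M [ 0.024  0.053 -0.044] op 0.697 q [0.5  0.54 1.77 0.   0.84 2.09]
```

Released with no residual force. Lifting straight up, then backing off so the cameras can see.

Request:
move_arm(increments=[{"tx": 0,"ty": 0,"tz": -1,"rx": 0,"ry": 0,"rz": 0,"gripper": 0.4},{"tx": 0,"ty": 0,"tz": -2,"rx": 0,"ry": 0,"rz": 0,"gripper": 0.4},{"tx": 0,"ty": 0,"tz": -3,"rx": 0,"ry": 0,"rz": 0,"gripper": 0.4},{"tx": 0,"ty": 0,"tz": -4,"rx": 0,"ry": 0,"rz": 0,"gripper": 0.4},{"tx": 0,"ty": 0,"tz": -4,"rx": 0,"ry": 0,"rz": 0,"gripper": 0.4},{"tx": -4,"ty": 0,"tz": -2,"rx": 0,"ry": 0,"rz": 0,"gripper": 0.4},{"tx": -4,"ty": 0,"tz": 0,"rx": 0,"ry": 0,"rz": 0,"gripper": 0.4},{"tx": -4,"ty": 0,"tz": 0,"rx": 0,"ry": 0,"rz": 0,"gripper": 0.4},{"tx": -2,"ty": 0,"tz": 0,"rx": 0,"ry": 0,"rz": 0,"gripper": 0.4},{"tx": 0,"ty": 0,"tz": 0,"rx": 0,"ry": 0,"rz": 0,"gripper": 0.4},{"tx": 0,"ty": 0,"tz": 0,"rx": 0,"ry": 0,"rz": 0,"gripper": 0.4}])

```text
clock: 37.4
eef_pos: [400.8, 301.7, 226.0]
tcp_rot: [-3.141, -0.002, -0.016]
contact_force: [1.1, -0.1, -0.7]
opening: 0.699
```

Run:
```python
from h import *
state(); p,d=r.grab_frame('scene'); C=cloud("scene",d); hsv=cv2.cvtColor(p,cv2.COLOR_RGB2HSV); H,S,V=hsv[...,0],hsv[...,1],hsv[...,2]
m=((H<6)|(H>174))&(S>180)&(V>60)&(np.linalg.norm(C[...,:2]-[540,299],axis=2)<65); q=C[m]; q=q[q[:,2]>85]
print(len(q),cv2.minAreaRect(q[:,:2].astype(np.float32)),np.percentile(q[:,2],[5,50,95]))
cv2.imwrite('pics/s8.png',cv2.resize(p[170:320,260:460,::-1],(800,600),interpolation=2))
```

```text
t 37.4 p [400.82 301.67 226.03] rpy [-3.1406e+00 -1.7000e-03 -1.6300e-02] F [ 1.1  -0.08 -0.73] M [-0.004  0.003  0.062] op 0.699 q [ 0.64  0.17  1.9  -0.    1.08  2.23]
206 ((541.2293090820312, 297.4201354980469), (12.988861083984375, 90.89205169677734), 88.39547729492188) [91.61488946 94.07885342 96.48733702]
```

View pics/s8.png

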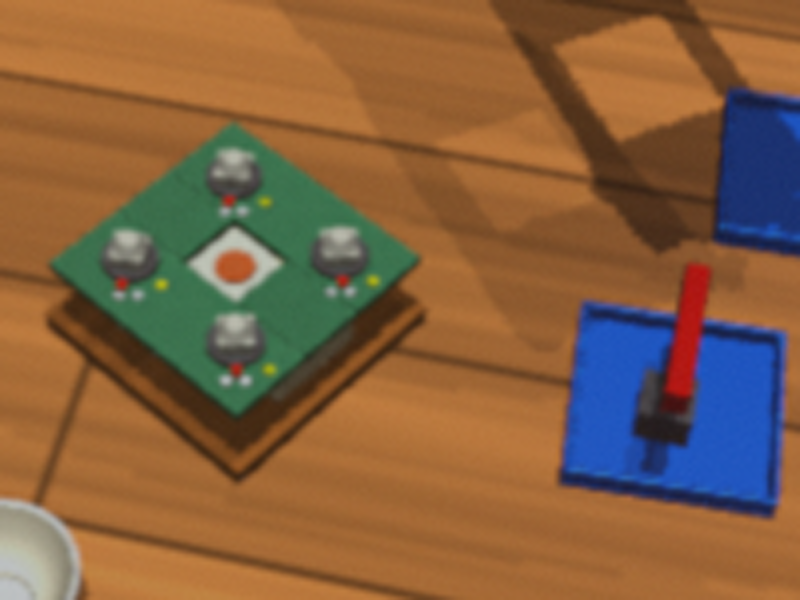

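The key stands upright in the far tray (670,400 in the crop, bar top at z=94). All four pointers are between their white dots: b (228,202), a (343,282), c (121,285) and d (236,370).

```bash
python3 -c "
from rig import r
print(r.sign_off())"
```

```text
the job is handed in; nothing more can be done
None
```

I turned the two slack screws, b and then d, to half way with the middle-sized key. I then brought all four home crosswise in the order d, b, a, c, and stood the key upright in the far tray. The job was handed in at about 37 s of the 72 s allowed.

- **Half way:** the pictures showed the b and d pointers in line with their yellow dots before any screw was tightened. I did not lift the key off d between its half-way point and its stop. That means the final round began directly on d.
- **Stops:** I felt each stop as a torque rise from about 0.06 to 0.14–0.20 N m. I then went on gently to about 0.31 (d), 0.29 (b), 0.28 (a) and 0.27 (c) N m. By the given torque law that puts the washers at roughly 0.05–0.07 rad. This is estimated from a noisy torque reading, since the washers themselves could not be seen.
- **Forces:** side forces at the checks stayed at about 5 N or less, and lowering the key into the tray pressed with about 8 N.
- **Last picture:** all four pointers lay between their white dots. The key stood upright in the tray with its bar top at z = 94 mm, the same as at the start. The gripper was open and clear, and nothing else was touched that I know of.
- **Disagreements:** the first two move calls were refused because some keys were missing in the rows, and nothing moved. The two cameras differed by about 2 mm on where the clamp was, so I corrected its position by about 0.8 mm by feel on screw b.

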